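# Thread the washed spacers onto the spindle and hang them to dry

### The job

Take the spindle rod by its wooden handle, run it through all four blue spacers while they stand in the sloping drainer, feeling your way gently and never forcing it against a spacer, and lift them off together on the rod. Then lay the loaded rod in the two notches of the drying stand, its bare neck (between handle and red collar) in the notch nearer the robot and its tip end in the farther one, with all four spacers hanging between, and let go. Leave the other things on the table where they are.

Things in the scene. Friction and masses are not known exactly. Their poses are not given: they have to be found in the camera images.
- spindle: Spindle rod, 50 g. Origin: centre of its beech handle, x along the rod to the tip. Handle 18 x 18 mm, x = -40 to 40 mm; bare 8 mm steel-tube neck to x = 64; red collar, 18 mm diameter, 64 to 68; 8 mm shaft to 175; then tapers to a blunt 5 mm end at 187. Balances at about x = 65. Starts level in the black rest, axis 50 mm above the table, handle overhanging towards the robot.
- spindle_neck (a point): Middle of the bare neck, on the rod's axis, x = 52 mm in the rod's frame.
- spindle_front (a point): Point on the rod's axis at x = 165 mm, near the tip, 113 mm beyond the neck point.
- drainer: White sloping drainer, fixed, foot 140 x 100 mm. Origin on the table below the row's middle; x level along the row, away from the robot. The four spacers stand on edge in it, 20 mm apart, square to a line that passes 165 mm above the origin and rises towards +x at 20 degrees, but each up to 8 mm to one side of it (y). Both ends of the row are open for the rod.
- row_middle (a point): Middle of the drainer's line, 165 mm up. Each spacer stands in a 13 mm slot between pairs of white fins on a flat floor: pushed lightly it rolls sideways (10 mm either way), so a rod through one can carry it over to meet the next. It leaves only square to the line (35 mm). Fins: 22 to 40 mm either side of the line, up to 2 mm above it, first pair from 43.5 mm before this point.
- rest: Low black rest, fixed, foot 140 x 60 mm, origin on the table below its middle, two notched posts at x = -56.5 and +56.5 mm, 65 mm high, 8 mm thick. Holds the spindle at the start.
- stand: Drying stand, fixed: wooden foot 150 x 80 x 8 mm. Origin on the table under its middle, x along it away from the robot. Two tin posts at x = -56.5 and +56.5 mm, 8 mm thick, 95 mm high, each with a V notch 26 mm wide at the mouth. An 8 mm rod lying in both has its axis 80 mm above the table.
- near_notch (a point): Where the axis of a rod lying in the stand's nearer notch passes (80 mm up); the neck belongs here.
- far_notch (a point): The same in the stand's farther notch, where the rod's tip end belongs.
- spacer1_center (a point): First (lowest, nearest the robot) blue plastic spacer ring, 60 mm outside, 13 mm hole, 11 mm thick, about 25 g. This point: centre of its hole, halfway through; its z axis is the ring's axis, at the start along the row (rising from the robot at 20 degrees).
- spacer2_center (a point): Number 2 in the row, counted from the robot: blue plastic spacer ring, 60 mm outside, 13 mm hole, 11 mm thick, about 25 g. This point: centre of its hole, halfway through; its z axis is the ring's axis, at the start along the row (rising from the robot at 20 degrees).
- spacer3_center (a point): Number 3 in the row, counted from the robot: blue plastic spacer ring, 60 mm outside, 13 mm hole, 11 mm thick, about 25 g. This point: centre of its hole, halfway through; its z axis is the ring's axis, at the start along the row (rising from the robot at 20 degrees).
- spacer4_center (a point): Number 4 in the row, counted from the robot: blue plastic spacer ring, 60 mm outside, 13 mm hole, 11 mm thick, about 25 g. This point: centre of its hole, halfway through; its z axis is the ring's axis, at the start along the row (rising from the robot at 20 degrees).
- brush: Beech record brush lying at the back, 160 mm long; bystander.
- bottle: Brown glass bottle, 52 mm diameter, 95 mm high; bystander.
- cup: White cup, 68 mm wide, 70 mm high; bystander.
- jar: Glass jar, 60 mm diameter, 70 mm high; bystander.
- odd_adapter: Yellow plastic centre adapter lying flat, 38 mm diameter, 6 mm thick; bystander, not one of the spacers.
Mind the look-alikes: they are no part of the job. Of the things like the spindle, leave any that is green; of the rest the larger one is meant.

How it is judged (in metres and radians):
On the way, in this order (a step that is already met when the one before it is completed fails the run):
1. the rod passes through all four spacers while they still stand in the drainer (x of spacer1_center in the frame of spindle between 0.068 and 0.17 m and y of spacer1_center in the frame of spindle between -0.009 and 0.009 m and z of spacer1_center in the frame of spindle between -0.009 and 0.009 m and x of spacer2_center in the frame of spindle between 0.068 and 0.17 m and y of spacer2_center in the frame of spindle between -0.009 and 0.009 m and z of spacer2_center in the frame of spindle between -0.009 and 0.009 m and x of spacer3_center in the frame of spindle between 0.068 and 0.17 m and y of spacer3_center in the frame of spindle between -0.009 and 0.009 m and z of spacer3_center in the frame of spindle between -0.009 and 0.009 m and x of spacer4_center in the frame of spindle between 0.068 and 0.17 m and y of spacer4_center in the frame of spindle between -0.009 and 0.009 m and z of spacer4_center in the frame of spindle between -0.009 and 0.009 m and height (world z) of spacer1_center below 0.1667 m and height (world z) of spacer2_center below 0.1736 m and height (world z) of spacer3_center below 0.1804 m and height (world z) of spacer4_center below 0.1873 m), for 0.1 s.
2. all four spacers are lifted clear of the drainer together on the rod (x of spacer1_center in the frame of spindle between 0.068 and 0.17 m and y of spacer1_center in the frame of spindle between -0.009 and 0.009 m and z of spacer1_center in the frame of spindle between -0.009 and 0.009 m and x of spacer2_center in the frame of spindle between 0.068 and 0.17 m and y of spacer2_center in the frame of spindle between -0.009 and 0.009 m and z of spacer2_center in the frame of spindle between -0.009 and 0.009 m and x of spacer3_center in the frame of spindle between 0.068 and 0.17 m and y of spacer3_center in the frame of spindle between -0.009 and 0.009 m and z of spacer3_center in the frame of spindle between -0.009 and 0.009 m and x of spacer4_center in the frame of spindle between 0.068 and 0.17 m and y of spacer4_center in the frame of spindle between -0.009 and 0.009 m and z of spacer4_center in the frame of spindle between -0.009 and 0.009 m and height (world z) of spacer1_center above 0.1867 m and height (world z) of spacer2_center above 0.1936 m and height (world z) of spacer3_center above 0.2004 m and height (world z) of spacer4_center above 0.2073 m), for 0.2 s.
At the end, for the whole second after the job is handed in: The rod lies at rest in both notches of the drying stand (neck in the nearer, tip end in the farther; within 6 mm sideways, 12 mm lengthways, and at most 7 mm above or 6 mm below its seat), all four spacers are on its shaft between collar and tip end and at rest, and the robot has let go (x of spacer1_center in the frame of spindle between 0.068 and 0.17 m and y of spacer1_center in the frame of spindle between -0.009 and 0.009 m and z of spacer1_center in the frame of spindle between -0.009 and 0.009 m and x of spacer2_center in the frame of spindle between 0.068 and 0.17 m and y of spacer2_center in the frame of spindle between -0.009 and 0.009 m and z of spacer2_center in the frame of spindle between -0.009 and 0.009 m and x of spacer3_center in the frame of spindle between 0.068 and 0.17 m and y of spacer3_center in the frame of spindle between -0.009 and 0.009 m and z of spacer3_center in the frame of spindle between -0.009 and 0.009 m and x of spacer4_center in the frame of spindle between 0.068 and 0.17 m and y of spacer4_center in the frame of spindle between -0.009 and 0.009 m and z of spacer4_center in the frame of spindle between -0.009 and 0.009 m and x of spindle_neck in the frame of stand between -0.0685 and -0.0445 m and y of spindle_neck in the frame of stand between -0.006 and 0.006 m and z of spindle_neck in the frame of stand between 0.074 and 0.087 m and x of spindle_front in the frame of stand between 0.0445 and 0.0685 m and y of spindle_front in the frame of stand between -0.006 and 0.006 m and z of spindle_front in the frame of stand between 0.074 and 0.087 m and linear speed of spindle below 0.02 m/s and linear speed of each of spacer1, spacer2, spacer3, spacer4 below 0.03 m/s); the robot touches nothing.
It fails at once if a bystander (brush, bottle, cup, jar or yellow adapter) is pushed more than 30 mm (distance of any of brush, bottle, cup, jar, odd_adapter from where it was at the start of the episode above 0.03 m).
It fails at once if the rod is forced against a spacer (over 18 N) (contact force between spindle and spacer1 above 18 N or contact force between spindle and spacer2 above 18 N or contact force between spindle and spacer3 above 18 N or contact force between spindle and spacer4 above 18 N).
It fails at once if a spacer is dropped onto the table (height (world z) of any of spacer1_center, spacer2_center, spacer3_center, spacer4_center below 0.032 m).
It also fails if it takes over 72 s, if anything falls off the work surface, if the arm or the gripper's body presses on something with over 40 N, if the wrist force passes 120 N, or if a joint passes its speed limit or range.

### The arm

A 6-joint arm with a two-finger parallel gripper is mounted at the origin on the work surface. World frame = base frame: x ahead of the robot, y to its left, z up, the work surface at z = 0. Lengths are in mm, angles in rad, forces in N, time in s.
With the tool pointing down it reaches from about 325 to 775 mm from the base axis. Payload 5.5 kg.
Tool frame: the origin (TCP) lies midway between the tips of the shut fingers; the grasp point (between the pads) lies 19 mm behind it; x points along the fingers, y is the direction in which the jaws open and shut, and the axes are right-handed (so a half turn about x gives the same grasp; the last joint's range is limited). The gripper opens to 85 mm and grips with 20 to 120 N. Pads are 22 mm wide; open, the fingers measure 114 mm over their backs; the gripper's body (76 mm by 85 mm) begins 54 mm behind the grasp point. The pads swing forward as they close: fully open they stand 13 mm farther back than shut.
Start: joints at [1.075, 0.091, 1.231, -0, 1.82, -0.057], TCP at [254.918, 543.17, 231.275] pointing down, gripper open.
Joint ranges: [-2.87, 2.87], [-0.86, 2.18], [0.17, 2.46], [-1.51, 4.65], [0.06, 2.69], [-2.65, 2.65]. Speed limits (rad/s): [2.57, 2.57, 3.01, 3.14, 3.14, 3.14].

### API

Orientations are given as a unit quaternion [x, y, z, w].
In Python, from cell import r gives the robot as it stands.
- The arm moves only by the shell command python3 -m pendant 'ROWS' [FORCE]. ROWS is JSON, a list of rows, each a list of 7 numbers: the turn, a rotation vector about the tool's x, y, z in degrees, then the shift along the tool's x, y, z in m, then the closure, from 0 (fully open) to 1 (shut). In form: [[wx, wy, wz, dx, dy, dz, jaw], ...]. A call has 1 to 12 rows; each row is the pose to reach, as a shift and turn from the pose commanded when the call began, along the tool's axes at that moment; what a row does not reach only later rows make up. A row lasts 1/10 s, in which the tool goes at most 50 mm and 8.59 degrees, less where a joint would pass 70% of its speed; a pose out of reach is approached as far as the arm can. A call with a gripper value outside its range is refused whole. The fingers move at their own pace and stop on an object; FORCE is the grip in N (left out, the last holds). Time passes only in rows, so rows that repeat a pose let the fingers close. It gives the time, the measured TCP pose, the force and the opening at its end, in the units of the state.
- r.read_state(): the state, without advancing time (a new reading comes with each control period).
- r.camera(name): name is "side" or "top"; returns the picture (480x640x3 uint8, red, green, blue); there is no depth.
- r.camera_params(name): a dict with "fovy" (degrees; the focal length in pixels is half the picture's height over the tangent of half this angle, whatever the lens; pixels are square), "cx", "cy" (the principal point, pixels), "R" (3x3) and "t" (3): a world point X has camera coordinates R X + t. Camera axes: x right, y down, z forward; pixel columns grow to the right and rows downward; lengths in mm; the calibration is good to about 2 mm. A picture is of the moment at which its call begins. camera_params takes no time and is no camera call.
- r.close_job(): hands the job in, once; it reports no verdict.
The state is a dict: "time": time; "joint_positions": joint angles; "joint_velocities": joint speeds; "joint_torque": joint torques, N m; "ee_pos": TCP position; "tool_rot": TCP orientation; "force": force on the tool from outside, world axes, zero at the start; "wrist_torque": the same for the moment, N m; "gripper_width": finger opening in mm.
Only numpy, scipy, OpenCV 4.12 (cv2) and the standard library are available. Lean on these libraries where they do the work, as an engineer would, in place of code of your own. Each camera call takes 0.05 s, during which the arm holds its last target.

## Working session

There is one attempt and no reset: what is moved stays moved. The work goes in short steps, Python scripts to look and compute and a shell command to move; the robot and the scene stay as the last step left them, time stands still between calls to the robot, and variables do not carry over. Pictures are saved under pics/ and viewed, and the job is handed in when it is done.

```bash
ls; mkdir -p pics; python3 - <<'E'
from cell import r
import cv2
print(r.read_state())
for n in ("side","top"):
    p=r.camera_params(n); print(n,p)
    cv2.imwrite(f"pics/{n}0.png",r.camera(n)[:,:,::-1])
E
```

```text
pics
{'time': 0.0, 'joint_positions': array([ 1.07528308e+00,  9.18894380e-02,  1.23188305e+00, -1.33634355e-05,
        1.81980603e+00, -5.67428119e-02]), 'joint_velocities': array([ 0.00169565, -0.00131913,  0.00075011, -0.00021117,  0.00078029,
       -0.00242657]), 'joint_torque': array([ 1.67938721e-03, -4.58726156e+01, -4.18029463e+01,  1.05115075e-04,
        1.13867281e-02,  1.23289726e-05]), 'ee_pos': array([254.79053258, 542.90270896, 230.13416793]), 'tool_rot': array([ 0.15321167,  0.69034486, -0.15456519,  0.68997084]), 'force': array([-0.07154828, -0.25190075, -0.1648719 ]), 'wrist_torque': array([ 0.03808864, -0.02176465,  0.02786244]), 'gripper_width': 85.26392657325013}
side {'fovy': 56.42209394732118, 'cx': 324.2887805175801, 'cy': 242.7663965575277, 'R': array([[-0.72256357, -0.69121108,  0.01136348],
       [-0.53414783,  0.54779039, -0.64390355],
       [ 0.43884847, -0.47133103, -0.76502228]]), 't': array([362.36603352, 369.52059187, 996.10860855])}
top {'fovy': 55.59986859861897, 'cx': 323.05531636031503, 'cy': 233.558357327258, 'R': array([[ 2.03423205e-02, -9.99792647e-01, -9.23615159e-04],
       [-9.96115804e-01, -2.01883325e-02, -8.57072687e-02],
       [ 8.56708508e-02,  2.66351238e-03, -9.96319934e-01]]), 't': array([ -17.61168116,  540.25195449, 1040.78117272])}
```

View pics/side0.png

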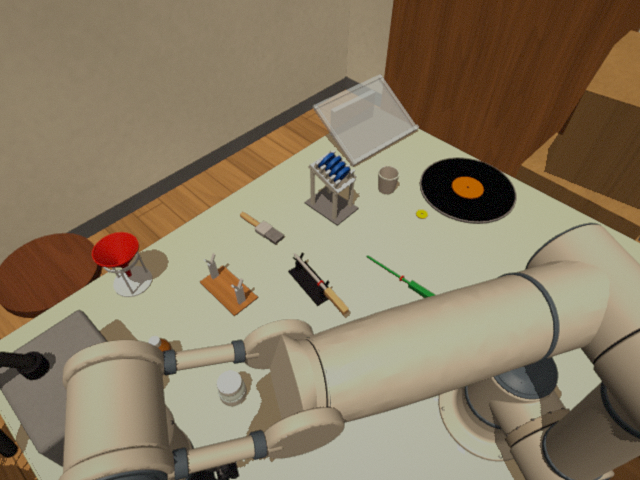

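View pics/top0.png

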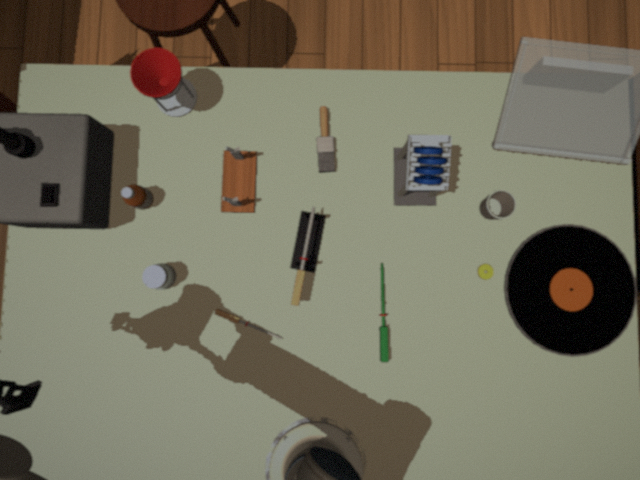

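```bash
python3 - <<'E'
import cv2
s=cv2.imread("pics/side0.png");t=cv2.imread("pics/top0.png")
def z(im,x,y,w,h,k,n): cv2.imwrite(n,cv2.resize(im[y:y+h,x:x+w],None,fx=k,fy=k,interpolation=cv2.INTER_CUBIC))
z(s,190,140,190,180,4,"pics/side0z.png"); z(t,205,120,130,190,3,"pics/top0z.png"); z(t,390,120,75,90,6,"pics/top0d.png")
E
```

```text
(no output)
```

View pics/side0z.png

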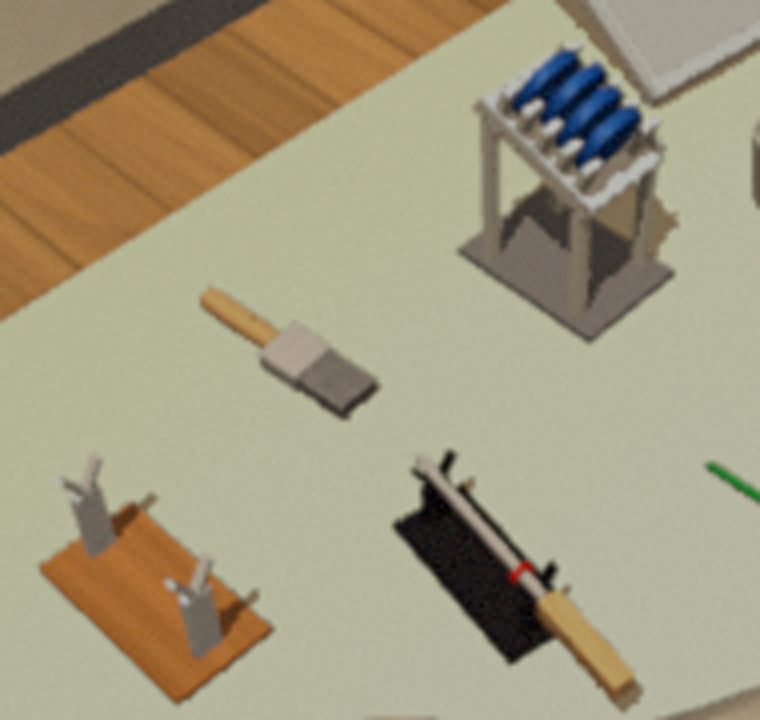

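View pics/top0z.png

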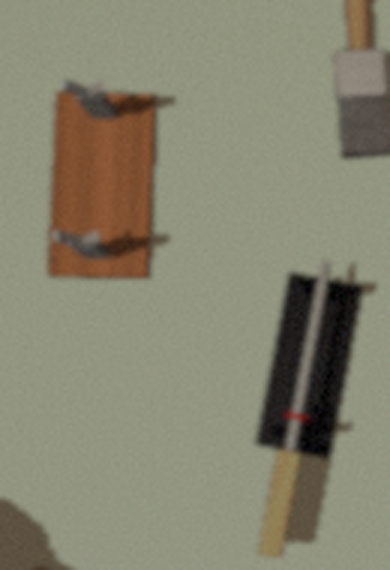

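View pics/top0d.png

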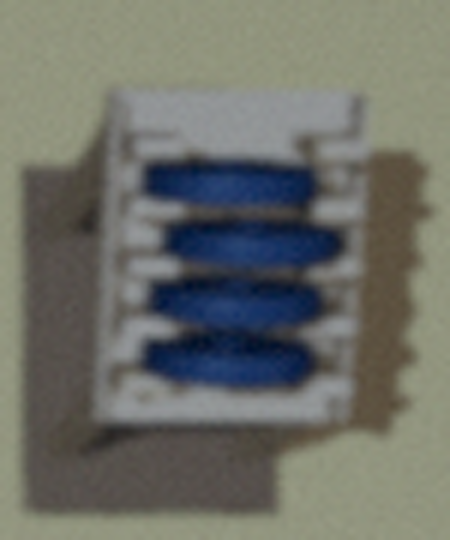

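```bash
cat > h.py <<'E'
import numpy as np, cv2
from scipy.spatial.transform import Rotation as Ro
from cell import r
def cam(n):
    p=r.camera_params(n); f=240/np.tan(np.radians(p["fovy"])/2)
    return f,p["cx"],p["cy"],np.array(p["R"]),np.array(p["t"])
def ray(n,uv):
    f,cx,cy,R,t=cam(n); d=R.T@np.array([(uv[0]-cx)/f,(uv[1]-cy)/f,1]); return -R.T@t,d
def onz(n,uv,z):
    o,d=ray(n,uv); return o+d*(z-o[2])/d[2]
def onplane(n,uv,p,nn):
    o,d=ray(n,uv); return o+d*(np.dot(np.subtract(p,o),nn)/np.dot(d,nn))
def proj(n,X):
    f,cx,cy,R,t=cam(n); c=R@np.asarray(X,float)+t; return np.array([cx+f*c[0]/c[2],cy+f*c[1]/c[2]])
def tri(uvt,uvs):
    A=[];b=[]
    for n,uv in(("top",uvt),("side",uvs)):
        o,d=ray(n,uv);d/=np.linalg.norm(d);P=np.eye(3)-np.outer(d,d);A.append(P);b.append(P@o)
    A=np.vstack(A);b=np.hstack(b);x=np.linalg.lstsq(A,b,rcond=None)[0];return x,np.linalg.norm(A@x-b)
def hsv(im): return cv2.cvtColor(im,cv2.COLOR_BGR2HSV)
def blobs(m,amin=5):
    n,l,s,c=cv2.connectedComponentsWithStats(m.astype(np.uint8)*255)
    return [(s[i],c[i],l==i) for i in range(1,n) if s[i][4]>=amin]
E
python3 - <<'E'
from h import *
np.set_printoptions(precision=1,suppress=True)
for n in("top","side"):
    im=cv2.imread(f"pics/{n}0.png");H=hsv(im)
    h,s,v=[H[...,i].astype(int) for i in range(3)]
    print(n,"cam",ray(n,(0,0))[0])
    def show(name,m,z,a=8,box=None):
        for st,c,mm in blobs(m,a):
            if box and not(box[0]<c[0]<box[1] and box[2]<c[1]<box[3]):continue
            ys,xs=np.nonzero(mm); rc=cv2.minAreaRect(np.c_[xs,ys].astype(np.float32))
            print(name,st,c,onz(n,c,z)[:2]); 
            if st[4]>60: print("   ",np.array([onz(n,q,z)[:2] for q in cv2.boxPoints(rc)]).round(1).tolist())
    B=(190,460,90,320)
    show("blue",(h>105)&(h<130)&(s>130),165,box=B)
    show("red",((h<4)|(h>176))&(s>170),50,3,box=B)
    show("handle",(h>12)&(h<24)&(s>90)&(v>120),50,30,box=B)
    show("foot",(h>5)&(h<14)&(s>130),8,60,box=B)
    show("black",(v<40),8,60,box=B)
E
```

```text
top cam [ 449.3   -9.5 1083.2]
blue [415 148  27   6 149] [428.3 150.4] [ 704.3 -219.9]
    [[708.8, -192.6], [709.9, -246.0], [699.4, -246.0], [698.3, -192.6]]
blue [418 157  28   8 164] [431.7 160.1] [ 684.2 -226.9]
    [[690.1, -198.8], [691.2, -254.2], [676.5, -254.2], [675.4, -198.8]]
blue [415 166  28  18 358] [428.6 174.8] [ 653.5 -220.5]
    [[637.9, -192.0], [673.6, -195.4], [669.3, -248.7], [633.6, -245.2]]
red [306 258   2   3   4] [306.5 259. ] [479.5  29.6]
handle [320 106   7  30 168] [323.1 120.8] [801.7  -1.5]
    [[836.2, 8.2], [837.5, -5.6], [768.2, -11.5], [766.9, 2.2]]
handle [292 270  13  35 227] [297.8 286.9] [416.2  47.8]
    [[378.9, 61.4], [455.3, 49.1], [452.8, 33.9], [376.5, 46.2]]
foot [ 222  151   34   61 1684] [239.3 181.3] [663.4 196.5]
    [[591.7, 235.9], [736.9, 236.3], [735.5, 159.0], [590.4, 159.5]]
black [292 212  18  56 357] [300.4 238.8] [528.2  46.7]
    [[462.5, 66.6], [592.7, 44.0], [589.7, 27.5], [459.6, 50.2]]
black [305 214  20  58 537] [314.2 242.6] [520.   13.8]
    [[455.6, 36.4], [588.7, 14.0], [584.8, -8.6], [451.8, 14.0]]
side cam [ 
[... 414 characters left out ...]
.4] [968.   -1.4]
    [[1047.6, 380.6], [1048.1, -522.9], [736.0, -361.4], [807.6, 415.8]]
handle [340 187   8  11  35] [344.2 192.2] [ 660.8 -253.6]
handle [240 212  20  15 120] [249.1 218.9] [782.3  21.2]
    [[813.0, 34.3], [821.9, 14.3], [750.8, 9.2], [742.8, 28.8]]
handle [ 200  266   58   50 1108] [226.4 290.7] [632.5 222. ]
    [[704.1, 252.2], [720.4, 170.6], [562.8, 178.7], [553.2, 255.2]]
handle [242 283   8  11  41] [245.  288.1] [604.9 184.2]
handle [325 287  23  26 203] [336.1 299.7] [415.   48.6]
    [[456.2, 52.9], [455.8, 30.1], [375.4, 47.0], [376.5, 68.8]]
black [289 261  38  44 601] [308.  283.5] [521.5  42.4]
    [[595.7, 49.3], [597.4, 7.4], [452.8, 34.7], [453.4, 73.7]]
```

```bash
python3 - <<'E'
from h import *
np.set_printoptions(precision=1,suppress=True)
c=onz("top",(415,176.7),4);print("drainer foot centre",c)
for q in((394,148),(394,205.3),(435.8,205.3)):print(onz("top",q,4))
for i,(u,v) in enumerate([(428.2,179.5),(429.3,170),(432.5,160.5),(428.6,150.6)]):
    z=165+(i-1.5)*20*np.sin(np.radians(20)); print(i+1,onz("top",(u,v),z), "side px",proj("side",onz("top",(u,v),z)))
im=cv2.imread("pics/top0.png");H=hsv(im);h,s,v=[H[...,i].astype(int) for i in range(3)]
# rod shaft : bright grey within rest
m=(v>95)&(s<80);m2=np.zeros_like(m);m2[208:266,295:325]=1
m&=m2
# background same?; limit to inside line corridor
ys,xs=np.nonzero((h>12)&(h<24)&(s>90)&(v>120)&(np.arange(480)[:,None]>265)&(np.arange(480)[:,None]<310)&(np.arange(640)>285)&(np.arange(640)<310))
L=cv2.fitLine(np.c_[xs,ys].astype(np.float32),cv2.DIST_L2,0,.01,.01).ravel();print("handle",L,xs.mean(),ys.mean(),ys.min(),ys.max())
P=[]
for y in range(222,256):
    row=v[y,296:322].astype(float); k=np.argmax(np.where((np.arange(26)>3),row,0)); 
    print(y,296+k,row[k],end="; ")
E
python3 - <<'E'
import cv2
t=cv2.imread("pics/top0.png")
cv2.imwrite("pics/r0.png",cv2.resize(t[200:310,280:335],None,fx=5,fy=5,interpolation=cv2.INTER_CUBIC))
cv2.imwrite("pics/s0.png",cv2.resize(t[140:220,210:270],None,fx=7,fy=7,interpolation=cv2.INTER_CUBIC))
E
```

```text
drainer foot centre [ 683.9 -224.9    4. ]
[ 753.3 -173.9    4. ]
[ 613.4 -174.9    4. ]
[ 615.4 -274.8    4. ]
1 [ 645.8 -222.1  154.7] side px [342.3 173.2]
2 [ 664.2 -222.8  161.6] side px [337.8 168.3]
3 [ 682.5 -227.7  168.4] side px [334.3 162.6]
4 [ 701.1 -218.2  175.3] side px [327.3 159.3]
handle [  0.2  -1.  297.8 286.9] 297.80616740088107 286.942731277533 270 304
222 310 125.0; 223 310 128.0; 224 310 125.0; 225 309 123.0; 226 309 126.0; 227 309 129.0; 228 309 128.0; 229 309 123.0; 230 308 122.0; 231 309 125.0; 232 308 124.0; 233 308 123.0; 234 308 125.0; 235 308 127.0; 236 307 126.0; 237 307 124.0; 238 307 125.0; 239 307 125.0; 240 307 126.0; 241 306 124.0; 242 306 128.0; 243 306 123.0; 244 306 129.0; 245 321 134.0; 246 321 142.0; 247 321 143.0; 248 321 142.0; 249 321 141.0; 250 321 148.0; 251 321 152.0; 252 321 149.0; 253 321 149.0; 254 320 150.0; 255 320 150.0;
```

View pics/r0.png

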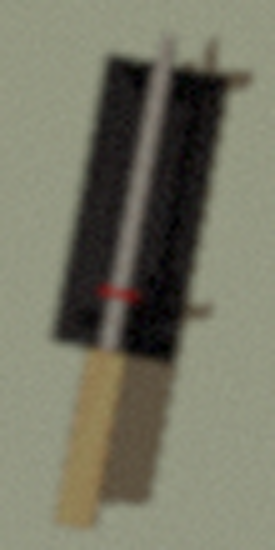

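View pics/s0.png

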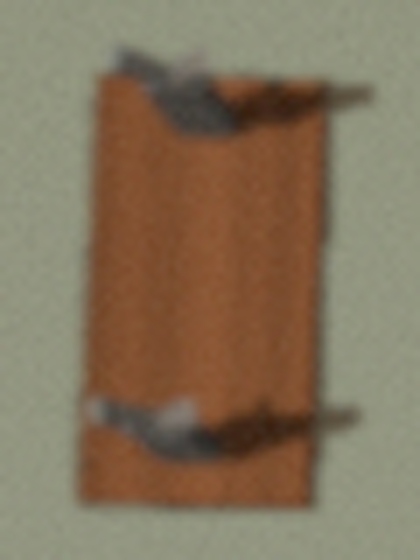

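```bash
python3 - <<'E'
from h import *
np.set_printoptions(precision=2,suppress=True)
for k,uv,z in(("tip",(313.6,207.6),50),("collar",(303.8,258.9),50),("hfront",(301.6,270),59),("hmid",(298.1,287.2),59),("hend",(295,304.8),59),("sh222",(310.3,222.5),54),("sh244",(306.3,244.5),54)):
    print(k,onz("top",uv,z))
o=onz("top",(298.1,287.2),59);t=onz("top",(313.6,207.6),50);print(np.degrees(np.arctan2(t[1]-o[1],t[0]-o[0])),np.hypot(*(t-o)[:2]))
# stand
for uv in((224,150.7),(221.5,212),(254.8,212),(257,150.7)):print("foot",onz("top",uv,8))
s=r.read_state();print(Ro.from_quat(s['tool_rot']).as_matrix())
E
```

```text
tip [597.39  16.15  50.  ]
collar [479.65  35.77  50.  ]
hfront [454.42  39.71  59.  ]
hmid [415.94  46.6   59.  ]
hend [376.84  52.53  59.  ]
sh222 [562.5   22.79  54.  ]
sh244 [512.21  30.71  54.  ]
-9.527419723499834 183.9946203450269
foot [737.27 236.06   8.  ]
foot [588.41 236.21   8.  ]
foot [590.02 156.92   8.  ]
foot [738.87 156.56   8.  ]
[[-0.    0.42  0.91]
 [-0.    0.91 -0.42]
 [-1.   -0.   -0.  ]]
```

```bash
cat >> h.py <<'E'
def tgt(yaw,pitch):
    # tool z = rod direction, yaw about world z, pitch up (deg); columns x,y,z
    a,b=np.radians([yaw,pitch]); d=np.array([np.cos(a)*np.cos(b),np.sin(a)*np.cos(b),np.sin(b)])
    y=np.array([-np.sin(a),np.cos(a),0]); return np.c_[np.cross(y,d),y,d]
def rel(pos,R):
    s=r.read_state(); R0=Ro.from_quat(s['tool_rot']).as_matrix()
    w=np.degrees(Ro.from_matrix(R0.T@R).as_rotvec()); d=R0.T@(np.asarray(pos)-s['ee_pos'])/1000
    print("t",s['time'].__round__(2),"rel",w.round(2),d.round(4),"F",np.round(s['force'],2),"w",round(s['gripper_width'],1))
E
python3 -c "
from h import *
rel((425.4,45.2,150),tgt(-9.5,0))"
```

```text
t 0.1 rel [-15.64  -0.02   0.1 ] [ 0.0809 -0.378   0.3659] F [ 0.26 -0.12 -0.21] w 85.5
```

```bash
python3 -m pendant '[[-15.6,0,0,0.04,-0.378,0.366,0],[-15.6,0,0,0.04,-0.378,0.366,0],[-15.6,0,0,0.04,-0.378,0.366,0],[-15.6,0,0,0.04,-0.378,0.366,0],[-15.6,0,0,0.081,-0.378,0.366,0],[-15.6,0,0,0.081,-0.378,0.366,0],[-15.6,0,0,0.081,-0.378,0.366,0],[-15.6,0,0,0.081,-0.378,0.366,0],[-15.6,0,0,0.081,-0.378,0.366,0],[-15.6,0,0,0.081,-0.378,0.366,0],[-15.6,0,0,0.081,-0.378,0.366,0],[-15.6,0,0,0.081,-0.378,0.366,0]]' 40; python3 -m pendant '[[0,0,0,0,0,0,0],[0,0,0,0,0,0,0]]'; python3 - <<'E'
from h import *
rel((425.4,45.2,31),tgt(-9.5,0))
for n in("top","side"): cv2.imwrite(f"pics/{n}1.png",r.camera(n)[:,:,::-1])
E
```

```text
time: 1.3
ee_pos: [425.6, 42.0, 148.5]
tool_rot: [0.06, 0.705, -0.061, 0.704]
force: [-0.1, 1.1, -0.4]
gripper_width: 85.6
time: 1.5
ee_pos: [425.5, 46.4, 150.5]
tool_rot: [0.059, 0.705, -0.058, 0.705]
force: [0.5, -0.3, -0.0]
gripper_width: 85.6
t 1.5 rel [ 0.01 -0.   -0.03] [ 1.195e-01 -1.200e-03  1.000e-04] F [ 0.54 -0.27 -0.04] w 85.6
```

View pics/top1.png

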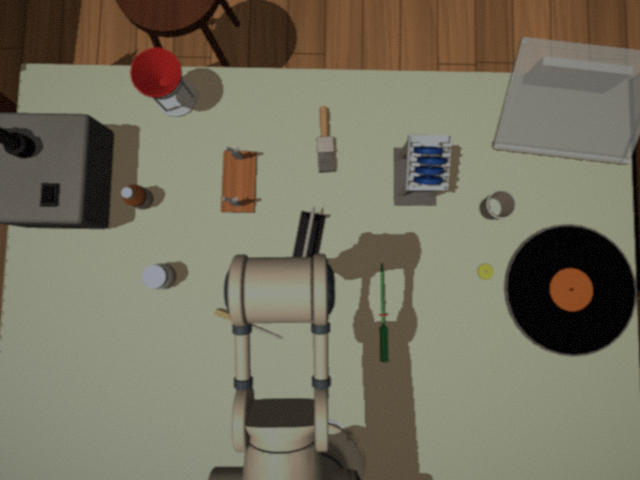

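View pics/side1.png

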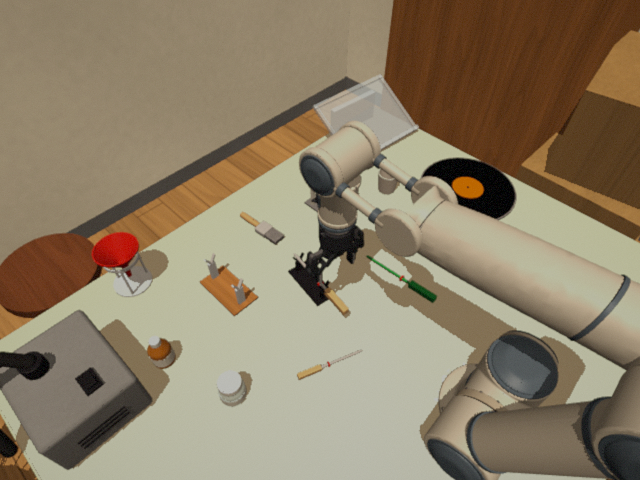

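```bash
python3 -c "
from h import *
np.set_printoptions(precision=1)
print(proj('side',(425,46,150)),proj('side',(425,46,31)), proj('side',(425,88,163)),proj('side',(425,4,163)))"
python3 -m pendant '[[0,0,0,0.04,-0.001,0,0],[0,0,0,0.08,-0.001,0,0],[0,0,0,0.1,-0.001,0,0],[0,0,0,0.112,-0.001,0,0],[0,0,0,0.12,-0.001,0,0],[0,0,0,0.12,-0.001,0,0],[0,0,0,0.12,-0.001,0,0]]'; python3 - <<'E'
from h import *
rel((425.4,45.2,31),tgt(-9.5,0))
for n in("side",): cv2.imwrite(f"pics/{n}2.png",cv2.resize(r.camera(n)[200:350,240:400,::-1],None,fx=5,fy=5)[:600,:800])
E
```

```text
[335.1 273.2] [333.7 300.9] [322.7 280.5] [347.3 259.6]
time: 2.3
ee_pos: [426.3, 44.7, 31.6]
tool_rot: [0.059, 0.704, -0.059, 0.705]
force: [0.1, -0.1, -0.1]
gripper_width: 85.0
t 2.3 rel [-0.02  0.12 -0.02] [ 0.0006  0.0003 -0.0009] F [ 0.13 -0.11 -0.06] w 85.0
```

View pics/side2.png

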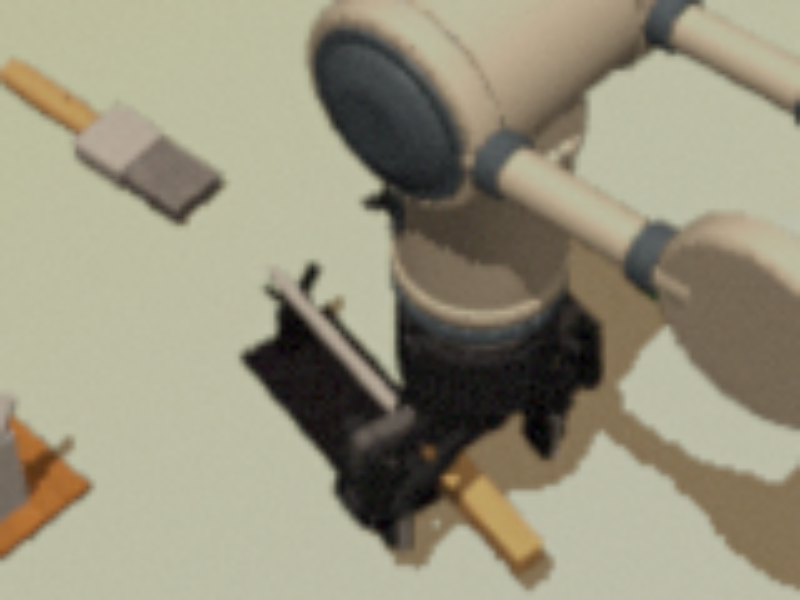

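```bash
python3 -m pendant '[[0,0,0,0,0,0,1],[0,0,0,0,0,0,1],[0,0,0,0,0,0,1],[0,0,0,0,0,0,1],[0,0,0,0,0,0,1],[0,0,0,0,0,0,1],[0,0,0,0,0,0,1],[0,0,0,0,0,0,1]]' 80
python3 -c "
from h import *
rel((425.4,45.2,31),tgt(-9.5,0))"
```

```text
time: 3.15
ee_pos: [425.7, 45.6, 30.5]
tool_rot: [0.059, 0.704, -0.058, 0.705]
force: [-0.3, 5.9, 0.8]
gripper_width: 16.8
t 3.15 rel [-0.01  0.02 -0.14] [-0.0005 -0.0005 -0.0003] F [-0.3   5.88  0.84] w 16.8
```

```bash
python3 -m pendant '[[0,0,0,-0.02,0,0,1],[0,0,0,-0.05,0,0,1],[0,0,0,-0.1,0,0,1],[0,0,0,-0.15,0,0,1],[0,0,0,-0.17,0,0,1],[0,0,0,-0.17,0,0,1],[0,0,0,-0.17,0,0,1]]'
python3 - <<'E'
from h import *
s=r.read_state();print(s['force'],s['wrist_torque'])
for n in("top","side"):
  im=r.camera(n)[:,:,::-1]; cv2.imwrite(f"pics/{n}3.png",im)
p=s['ee_pos'];R=Ro.from_quat(s['tool_rot']).as_matrix()
for x in(-40,66,187):
  X=p+R@[-19.5,0,x-10]; print(x,X.round(1),proj("top",X).round(1),proj("side",X).round(1))
rel((0,0,0),tgt(-9.5,0))
E
```

```text
time: 3.85
ee_pos: [425.4, 44.4, 199.7]
tool_rot: [0.059, 0.705, -0.059, 0.705]
force: [0.6, -0.4, -1.3]
gripper_width: 16.9
[ 0.55083619 -0.42015029 -1.29258019] [-0.01775218  0.05219527  0.00461109]
-40 [376.1  52.7 219.3] [289.6 311.2] [350.5 268.8]
66 [480.7  35.1 219.2] [300.3 255.7] [321.3 238.8]
187 [600.   15.  219.2] [312.3 193.7] [291.7 208.2]
t 3.95 rel [-0.05 -0.19  0.04] [ 0.1996 -0.1141 -0.4109] F [-0.26 -0.44 -0.37] w 16.9
```

View pics/side3.png

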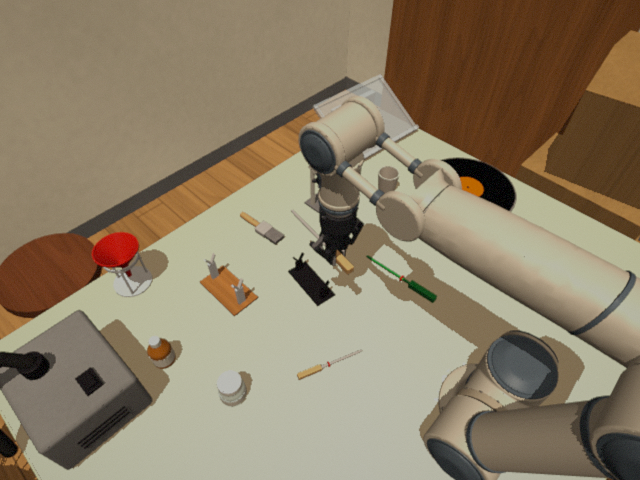

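View pics/top3.png

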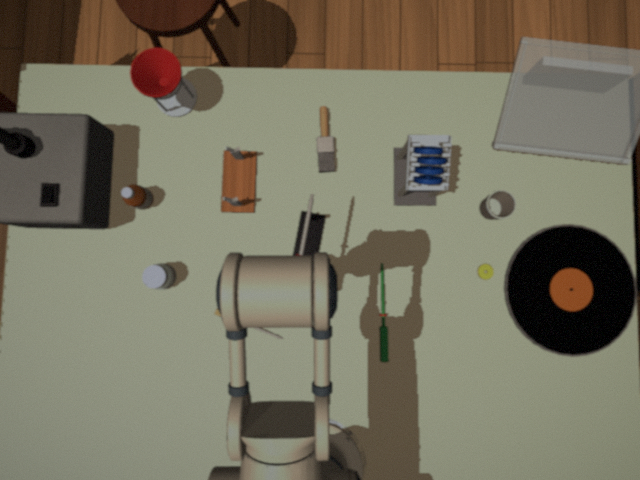

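```bash
cat >> h.py <<'E'
M=np.array([684,-225,165.]); 
def ins(stip,y,up=0,yaw=0.3,pitch=20,gx=-19.5,gz=-10):
    R=tgt(yaw,pitch); D=tgt(0.3,20); tip=M+D[:,2]*stip; tip[1]=y; tip-=D[:,0]*up
    return tip-R@[gx,0,gz+187],R
E
python3 - <<'E'
from h import *
rel(*ins(-90,-222.4)); print(ins(-90,-222.4)[0])
print(onz("top",(495,207),60),onz("top",(486,271),3),onz("top",(384,340),5))
E
```

```text
t 3.95 rel [ -9.74 -20.15   1.75] [ 0.1428 -0.2613  0.0597] F [-0.26 -0.44 -0.37] w 16.9
[ 439.77481087 -223.23595409   55.35661563]
[ 605.64165806 -395.18699511   60.        ] [ 461.20670102 -393.57216345    3.        ] [ 296.03526249 -153.64487364    5.        ]
```

```bash
python3 -m pendant '[[-3,-6,0.5,0.01,-0.04,0.01,1],[-6,-12,1,0.02,-0.08,0.02,1],[-9,-18,1.5,0.03,-0.12,0.03,1],[-9.7,-20.1,1.7,0.04,-0.16,0.04,1],[-9.7,-20.1,1.7,0.05,-0.20,0.05,1],[-9.7,-20.1,1.7,0.06,-0.24,0.06,1],[-9.7,-20.1,1.7,0.08,-0.261,0.06,1],[-9.7,-20.1,1.7,0.12,-0.261,0.06,1],[-9.7,-20.1,1.7,0.143,-0.261,0.06,1],[-9.7,-20.1,1.7,0.143,-0.261,0.06,1],[-9.7,-20.1,1.7,0.143,-0.261,0.06,1],[-9.7,-20.1,1.7,0.143,-0.261,0.06,1]]'
python3 - <<'E'
from h import *
s=r.read_state()
for n in("top","side"):
  im=r.camera(n)[:,:,::-1]; cv2.imwrite(f"pics/{n}4.png",im)
p=s['ee_pos'];R=Ro.from_quat(s['tool_rot']).as_matrix()
for x in(100,150,187):
  X=p+R@[-19.5,0,x-10]; print(x,X.round(1),proj("top",X).round(1),proj("side",X).round(1))
rel(*ins(-90,-222.4))
im=cv2.imread("pics/top4.png");cv2.imwrite("pics/top4z.png",cv2.resize(im[120:260,370:470],None,fx=4,fy=4,interpolation=cv2.INTER_CUBIC))
im=cv2.imread("pics/side4.png");cv2.imwrite("pics/side4z.png",cv2.resize(im[140:290,270:420],None,fx=4,fy=4,interpolation=cv2.INTER_CUBIC))
E
```

```text
time: 5.15
ee_pos: [442.1, -223.1, 58.9]
tool_rot: [-0.002, 0.572, 0.001, 0.82]
force: [0.3, -0.5, -0.9]
gripper_width: 16.8
100 [ 519.8 -222.7  108.4] [423.5 241.8] [375.2 206.9]
150 [ 566.7 -222.4  125.7] [425.2 219.1] [362.9 194.2]
187 [ 601.4 -222.2  138.5] [426.5 202. ] [353.8 185. ]
t 5.25 rel [0.03 0.29 0.14] [ 0.0029  0.     -0.0037] F [-0.51  0.07 -0.54] w 17.0
```

View pics/top4z.png

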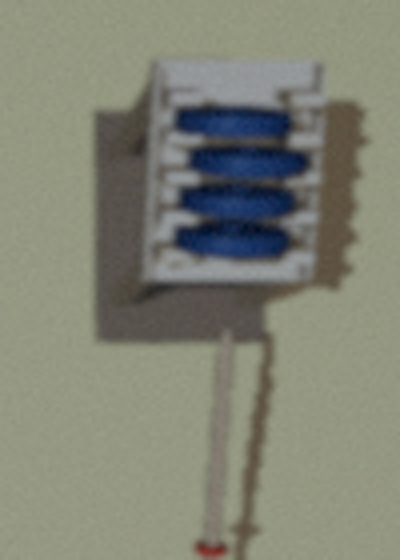

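View pics/side4z.png

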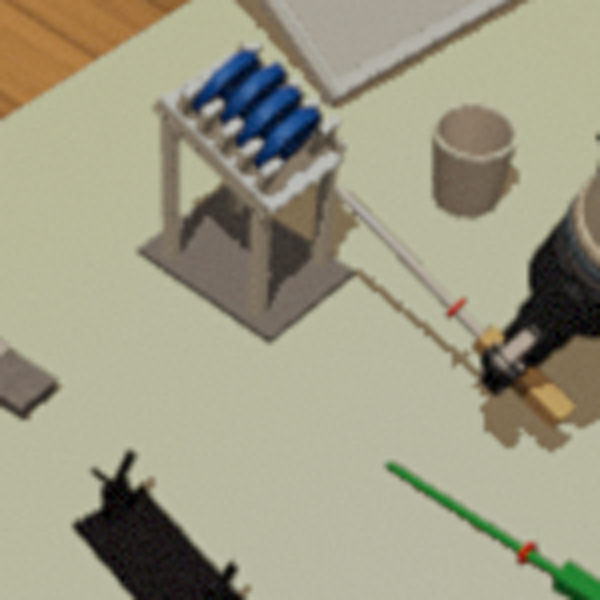

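```bash
python3 - <<'E'
from h import *
s=r.read_state()
p=s['ee_pos'];R=Ro.from_quat(s['tool_rot']).as_matrix()
for x in(64,66,68):
  X=p+R@[-19.5,0,x-10]; print(x,X.round(1),proj("top",X).round(1),proj("side",X).round(1))
for n in("top","side"):
  H=hsv(cv2.imread(f"pics/{n}4.png")).astype(int);m=((H[...,0]<6)|(H[...,0]>174))&(H[...,1]>130)
  for st,c,_ in blobs(m,3): print(n,st,c.round(1))
cv2.imwrite("pics/side4t.png",cv2.resize(cv2.imread("pics/side4.png")[165:225,335:395],None,fx=10,fy=10,interpolation=cv2.INTER_CUBIC))
E
```

```text
64 [ 486.2 -222.9   96.4] [422.4 257.7] [384.2 216. ]
66 [ 488.  -222.9   97.1] [422.4 256.8] [383.7 215.4]
68 [ 489.9 -222.9   97.8] [422.5 255.9] [383.2 214.9]
top [217   0   8   4  12] [221.2   1.2]
top [215   2   4   2   5] [216.6   2.2]
top [213   4   3   1   3] [214.   4.]
top [226   7   4   4   7] [227.3   8.4]
top [212   9   2   2   3] [212.7   9.7]
top [208  10   2   2   3] [208.3  10.7]
top [228  11   7   8  12] [231.4  14.5]
top [209  13   2   3   3] [209.3  14. ]
top [200  14   9   6  17] [204.8  17.5]
top [197  21   6   2   6] [199.5  21.2]
top [233  20   5   5  10] [235.3  21.7]
top [190  25   4   3   6] [192.   25.7]
top [197  25   3   2   3] [198.   25.3]
top [203  26   5   3   6] [204.8  26.8]
top [147  29   4   4   7] [148.7  30.7]
top [176  29   4   5   8] [177.6  31.5]
top [181  29   4   2   5] [182.8  29.6]
top [157  30   2   3   3] [157.7  31. ]
top [170  30   3   3   4] [171.   31.2]
top [154  33   4   5   7] [155.7  35.3]
top [162  32   3   3   3] [163.  33.]
top [166  33   6   3   7] [168.3  34. ]
top [181  32   2   2   3] [181.7  32.7]
top [205  33   2   3  
[... 1429 characters left out ...]
44.8 303.7]
top [533 304   3   2   3] [534.  304.3]
top [597 308   3   2   3] [598.  308.7]
top [580 310   3   2   4] [581.  310.5]
top [556 317   3   2   3] [557.  317.7]
top [596 321   2   2   3] [596.7 321.3]
top [585 329   2   3   3] [585.3 330. ]
top [592 331   2   3   3] [592.3 332. ]
top [591 336   2   3   3] [591.7 337. ]
top [558 338   5   3   6] [560.  339.2]
top [576 341   3   2   3] [577.  341.7]
top [544 344   2   2   3] [544.7 344.7]
side [476 198   3   1   3] [477. 198.]
side [382 215   4   4   6] [383.2 216.8]
side [  91  232   48   36 1269] [114.8 249.9]
side [126 270   5   7  22] [128.3 273. ]
side [400 276   4   5   6] [401.  277.7]
side [328 362   2   4   7] [328.4 363.7]
```

View pics/side4t.png

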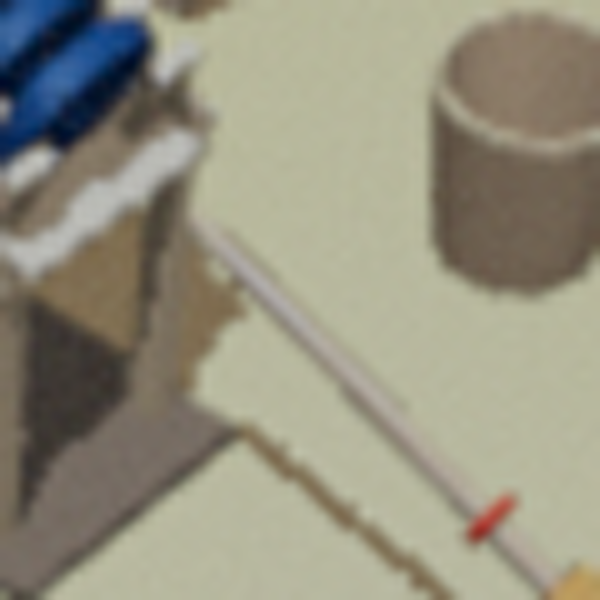

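```bash
python3 - <<'E'
from h import *
D=tgt(0.3,20);ys=[-222.1,-222.8,-227.7,-218.2]
a=np.linspace(0,2*np.pi,60)
for n in("top","side"):
  for i in range(4):
    c=M+D[:,2]*(i-1.5)*20;c[1]=ys[i]
    P=np.array([proj(n,c+D[:,2]*o+30*np.cos(t)*D[:,0]+30*np.sin(t)*D[:,1]) for o in(-5.5,5.5) for t in a])
    print(n,i+1,"u",P[:,0].min().round(1),P[:,0].max().round(1),"v",P[:,1].min().round(1),P[:,1].max().round(1))
for n in("top","side"):
  H=hsv(cv2.imread(f"pics/{n}4.png")).astype(int);m=(H[...,0]>105)&(H[...,0]<130)&(H[...,1]>110)
  for st,c,_ in blobs(m,20): 
    if c[0]<460 and c[1]<220:print(n,st,c.round(1))
cv2.imwrite("pics/side4u.png",cv2.resize(cv2.imread("pics/side4.png")[140:195,305:365],None,fx=10,fy=10,interpolation=cv2.INTER_CUBIC))
E
```

```text
top 1 u 413.3 443.4 v 170.2 179.5
top 2 u 414.3 444.6 v 160.8 169.5
top 3 u 417.4 447.9 v 151.3 159.5
top 4 u 413.4 444.0 v 141.5 149.2
side 1 u 330.6 348.7 v 162.4 180.6
side 2 u 326.1 344.1 v 157.4 175.6
side 3 u 322.5 340.5 v 151.7 170.0
side 4 u 315.4 333.5 v 148.3 166.7
top [415 147  27   7 155] [428.2 150.3]
top [418 157  28   8 177] [431.2 160.2]
top [414 166  29  18 379] [428.6 174.8]
side [318 153  32  28 411] [334.7 165.9]
```

View pics/side4u.png

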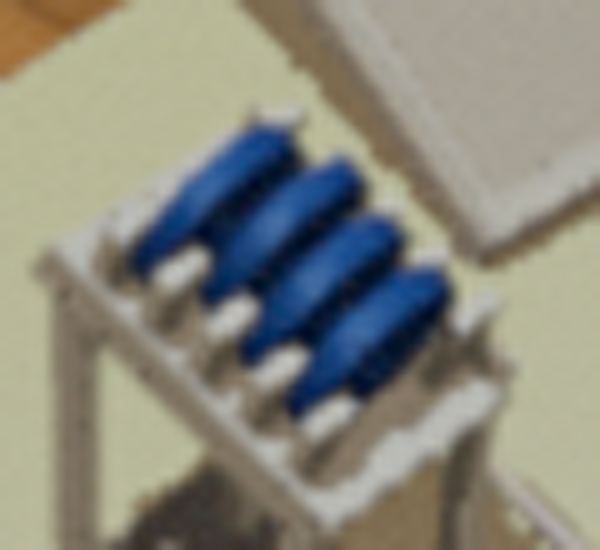

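```bash
python3 - <<'E'
from h import *
np.set_printoptions(precision=2,suppress=True)
H={}
for n in("top","side"):
  im=cv2.resize(cv2.imread(f"pics/{n}4.png"),None,fx=4,fy=4,interpolation=cv2.INTER_CUBIC)
  h=hsv(im).astype(int); H[n]=(h[...,0]>105)&(h[...,0]<130)&(h[...,1]>115)
# per-ring extents top: split by v
m=H["top"];sub=m[4*140:4*190,4*405:4*455]; prof=sub.sum(1); print(prof)
E
```

```text
[  0   0   0   0   0   0   0   0   0   0   0   0   0   0   0   0   0   0
   0   0   0   0   0   0   0   0   0   0   0   0  30  70  79  93 102 106
 108 109 109 109 109 109 110 110 110 110 109 108 107 103  98  92  83  79
  74  50   0   0   0   0   0   0   0   0   0   0   0   0  17  53  80  86
  91  95 105 109 110 110 112 112 112 112 112 112 112 111 109 108 104 102
  97  93  88  79  72  60  55  29   3   0   0   0   0   0   0  13  24  45
  60  67  85  96  99 102 105 107 108 108 109 109 109 109 109 110 111 109
 108 106 101  98  95  89  84  79  71  64  55  47  43  39  37  36  37  38
  47  54  60  64  67  79  97 101 103 105 106 106 108 108 108 109 109 110
 109 109 108 106 104 101  99  94  89  86  81  71  54  31  15   0   0   0
   0   0   0   0   0   0   0   0   0   0   0   0   0   0   0   0   0   0
   0   0]
```

```bash
python3 - <<'E'
from h import *
np.set_printoptions(precision=2,suppress=True)
# rest collar
print("collar pred side",proj("side",onz("top",(303.4,258.5),50)))
# drainer foot corners from 6x top zoom (near-left, far-left, near-right)
def z6(X,Y):return ((X+.5)/6-.5+390,(Y+.5)/6-.5+120)
for q in((24,510),(24,168),(275,510)): print("foot",z6(*q),onz("top",z6(*q),4),proj("side",onz("top",z6(*q),4)))
cv2.imwrite("pics/a.png",cv2.resize(cv2.imread("pics/side0.png")[190:235,295:365],None,fx=10,fy=10,interpolation=cv2.INTER_CUBIC))
cv2.imwrite("pics/b.png",cv2.resize(cv2.imread("pics/side0.png")[250:325,195:265],None,fx=8,fy=8,interpolation=cv2.INTER_CUBIC))
def z7(X,Y):return ((X+.5)/7-.5+210,(Y+.5)/7-.5+140)
for q in((100,75),(80,503),(314,507),(327,80)): print("stand",onz("top",z7(*q),8),proj("side",onz("top",z7(*q),8)))
E
```

```text
collar pred side [320.54 281.91]
foot (393.5833333333333, 204.58333333333331) [ 615.13 -173.87    4.  ] [336.97 223.85]
foot (393.5833333333333, 147.58333333333334) [ 754.27 -172.89    4.  ] [304.21 201.18]
foot (435.4166666666667, 204.58333333333331) [ 617.15 -273.91    4.  ] [358.27 206.55]
stand [738.28 236.44   8.  ] [199.87 279.8 ]
stand [589.76 237.45   8.  ] [234.64 313.37]
stand [590.   157.81   8.  ] [258.42 294.44]
stand [738.1  158.26   8.  ] [223.12 263.27]
```

View pics/a.png

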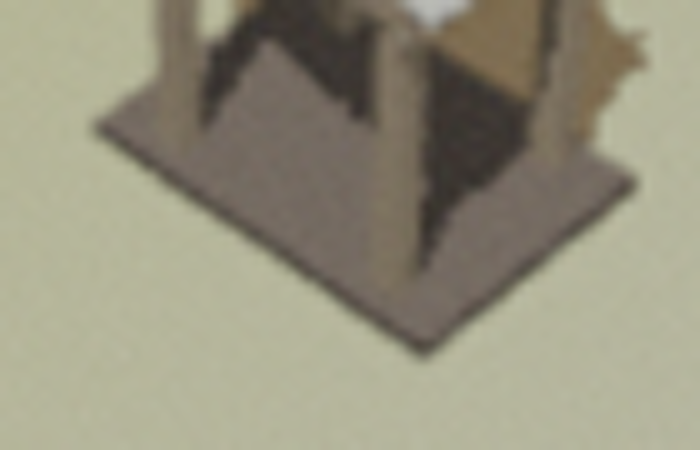

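View pics/b.png

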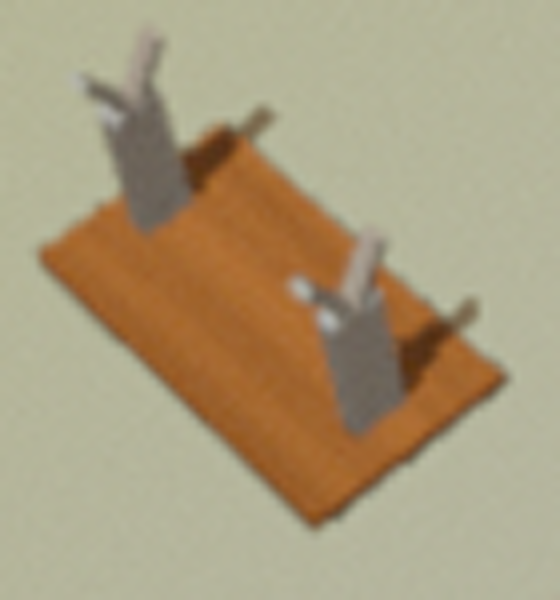

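```bash
sed -i 's/M=np.array.*/M=np.array([675.5,-223.9,165.])/' h.py; python3 - <<'E'
from h import *
rel(*ins(-44,-221.6,0.5))
E
```

```text
t 5.25 rel [0.03 0.29 0.14] [-0.0003  0.0006  0.0343] F [-0.51  0.07 -0.54] w 17.0
```

```bash
python3 -m pendant '[[0,0.3,0.1,0,0.0006,0.012,1],[0,0.3,0.1,0,0.0006,0.024,1],[0,0.3,0.1,0,0.0006,0.034,1],[0,0.3,0.1,0,0.0006,0.034,1],[0,0.3,0.1,0,0.0006,0.034,1]]'
python3 - <<'E'
from h import *
s=r.read_state()
for n in("top","side"):
  im=r.camera(n)[:,:,::-1]; cv2.imwrite(f"pics/{n}5.png",im)
p=s['ee_pos'];R=Ro.from_quat(s['tool_rot']).as_matrix()
for x in(100,150,187):
  X=p+R@[-19.5,0,x-10]; print(x,X.round(1),proj("top",X).round(1),proj("side",X).round(1))
rel(*ins(-44,-221.6,0.5))
im=cv2.imread("pics/top5.png");cv2.imwrite("pics/top5z.png",cv2.resize(im[135:225,390:460],None,fx=6,fy=6,interpolation=cv2.INTER_CUBIC))
im=cv2.imread("pics/side5.png");cv2.imwrite("pics/side5z.png",cv2.resize(im[140:210,305:385],None,fx=8,fy=8,interpolation=cv2.INTER_CUBIC))
E
```

```text
time: 5.75
ee_pos: [473.4, -221.9, 69.0]
tool_rot: [-0.001, 0.575, 0.003, 0.818]
force: [-0.5, 0.3, -0.7]
gripper_width: 17.1
100 [ 551.5 -221.5  117.9] [424.  226.6] [366.6 199.1]
150 [ 598.5 -221.3  134.9] [425.6 203.6] [354.3 186.6]
187 [ 633.3 -221.1  147.4] [426.9 186.1] [345.2 177.4]
t 5.85 rel [-0.03 -0.19 -0.08] [-0.0023 -0.0005  0.0023] F [-0.24 -0.37 -0.67] w 16.8
```

View pics/top5z.png

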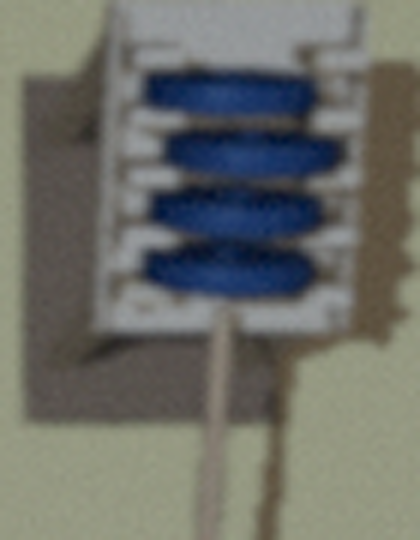

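View pics/side5z.png

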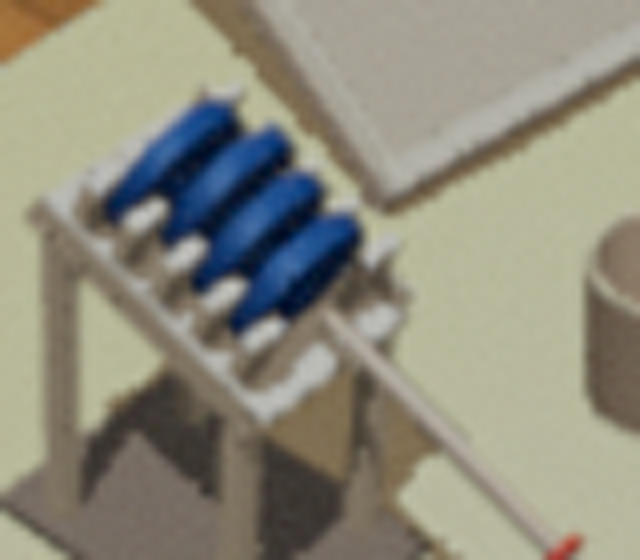

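```bash
for i in 1 2 3; do python3 -m pendant '[[0,0,0,0,0,0,1]]'>/dev/null; python3 -c "
from h import *
rel(*ins(-44,-221.6,0.5))"; done
```

```text
t 5.95 rel [-0.05 -0.18 -0.07] [-0.0023 -0.0004  0.0023] F [ 0.01  0.64 -0.67] w 17.2
t 6.05 rel [-0.05 -0.17 -0.06] [-0.0022 -0.0003  0.0022] F [-0.08  0.01  0.11] w 17.0
t 6.15 rel [-0.05 -0.16 -0.06] [-0.0021 -0.0003  0.002 ] F [-0.29 -0.83  0.16] w 16.8
```

```bash
python3 -m pendant '[[0,-0.15,0,-0.002,-0.0003,0.004,1],[0,-0.15,0,-0.002,-0.0003,0.006,1],[0,-0.15,0,-0.002,-0.0003,0.008,1],[0,-0.15,0,-0.002,-0.0003,0.010,1],[0,-0.15,0,-0.002,-0.0003,0.012,1],[0,-0.15,0,-0.002,-0.0003,0.012,1]]'; python3 -c "
from h import *
rel(*ins(-32,-221.6,0.5))"
```

```text
time: 6.75
ee_pos: [484.2, -222.3, 75.0]
tool_rot: [-0.001, 0.574, 0.003, 0.819]
force: [-0.4, 0.3, -0.7]
gripper_width: 16.8
t 6.75 rel [-0.02  0.   -0.07] [-0.0001 -0.0001  0.0016] F [-0.4   0.32 -0.74] w 16.8
```

Tip should now be in the hole of spacer 1 (nominal −34) with no force. Continue.

```bash
python3 -m pendant '[[0,0,0,0,0,0.002,1],[0,0,0,0,0,0.004,1],[0,0,0,0,0,0.006,1],[0,0,0,0,0,0.008,1],[0,0,0,0,0,0.010,1],[0,0,0,0,0,0.012,1]]'; python3 -c "
from h import *
rel(*ins(-20,-221.6,0.5))"
python3 - <<'E'
from h import *
for n in("top","side"):
  im=r.camera(n)[:,:,::-1]; cv2.imwrite(f"pics/{n}6.png",im)
im=cv2.imread("pics/top6.png");cv2.imwrite("pics/top6z.png",cv2.resize(im[135:225,390:460],None,fx=6,fy=6,interpolation=cv2.INTER_CUBIC))
im=cv2.imread("pics/side6.png");cv2.imwrite("pics/side6z.png",cv2.resize(im[140:210,305:385],None,fx=8,fy=8,interpolation=cv2.INTER_CUBIC))
E
```

```text
time: 7.35
ee_pos: [495.4, -222.3, 79.1]
tool_rot: [-0.001, 0.574, 0.002, 0.819]
force: [-0.0, 0.4, -0.3]
gripper_width: 16.6
t 7.35 rel [-0.03 -0.   -0.06] [-0.0001 -0.0001  0.0016] F [-0.04  0.43 -0.26] w 16.6
```

View pics/top6z.png

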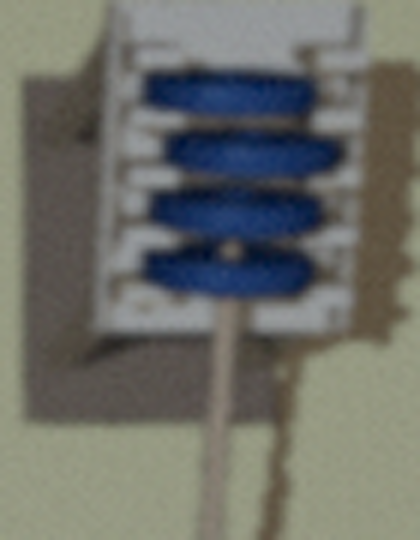

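View pics/side6z.png

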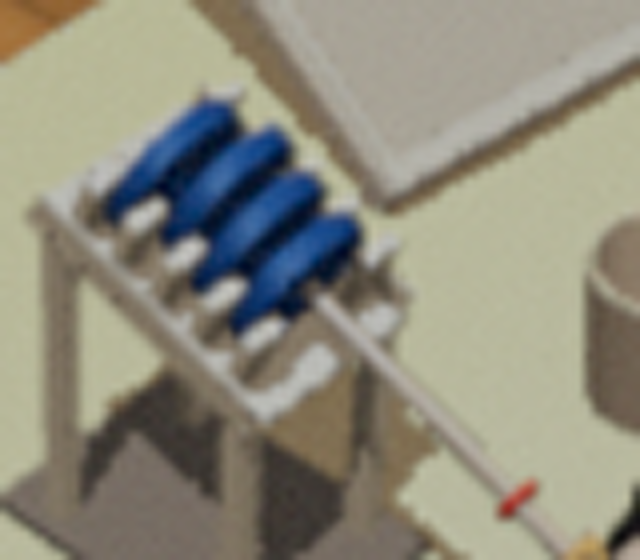

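```bash
python3 -m pendant '[[0,0,0,0,-0.0003,0.003,1],[0,0,0,0,-0.0003,0.005,1],[0,0,0,0,-0.0003,0.007,1],[0,0,0,0,-0.0003,0.009,1],[0,0,0,0,-0.0003,0.011,1],[0,0,0,0,-0.0003,0.013,1]]'; python3 -m pendant '[[0,0,0,0,0,0.002,1],[0,0,0,0,0,0.004,1],[0,0,0,0,0,0.006,1],[0,0,0,0,0,0.008,1],[0,0,0,0,0,0.008,1]]'; python3 -c "
from h import *
rel(*ins(0,-221.9,0.5))"
python3 - <<'E'
from h import *
for n in("top",):
  im=r.camera(n)[:,:,::-1]; cv2.imwrite(f"pics/{n}7.png",im)
im=cv2.imread("pics/top7.png");cv2.imwrite("pics/top7z.png",cv2.resize(im[135:225,390:460],None,fx=6,fy=6,interpolation=cv2.INTER_CUBIC))
E
```

```text
time: 8.05
ee_pos: [507.6, -222.6, 83.5]
tool_rot: [-0.001, 0.574, 0.002, 0.819]
force: [0.8, -0.6, -0.5]
gripper_width: 16.8
time: 8.55
ee_pos: [515.2, -222.5, 86.4]
tool_rot: [-0.001, 0.574, 0.002, 0.819]
force: [1.2, -0.4, -0.7]
gripper_width: 16.9
t 8.55 rel [-0.03  0.01 -0.06] [-0.     -0.0003  0.0005] F [ 1.2  -0.37 -0.73] w 16.9
```

View pics/top7z.png

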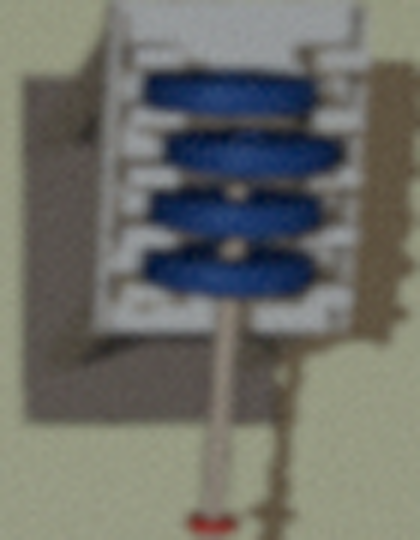

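```bash
python3 -m pendant '[[0,0,0,0,-0.001,0,1],[0,0,0,0,-0.002,0,1],[0,0,0,0,-0.003,0,1],[0,0,0,0,-0.004,0,1],[0,0,0,0,-0.0045,0,1],[0,0,0,0,-0.0045,0,1]]';  python3 -c "
from h import *
rel(*ins(0,-226.4,0.5))"
python3 - <<'E'
from h import *
for n in("top",):
  im=r.camera(n)[:,:,::-1]; cv2.imwrite(f"pics/{n}8.png",im)
im=cv2.imread("pics/top8.png");cv2.imwrite("pics/top8z.png",cv2.resize(im[135:225,390:460],None,fx=6,fy=6,interpolation=cv2.INTER_CUBIC))
E
```

```text
time: 9.2
ee_pos: [514.9, -227.1, 86.2]
tool_rot: [-0.001, 0.574, 0.002, 0.819]
force: [-0.5, -0.2, -0.4]
gripper_width: 16.9
t 9.2 rel [-0.05 -0.   -0.06] [-0.0001 -0.0001  0.0009] F [-0.48 -0.18 -0.38] w 16.9
```

View pics/top8z.png

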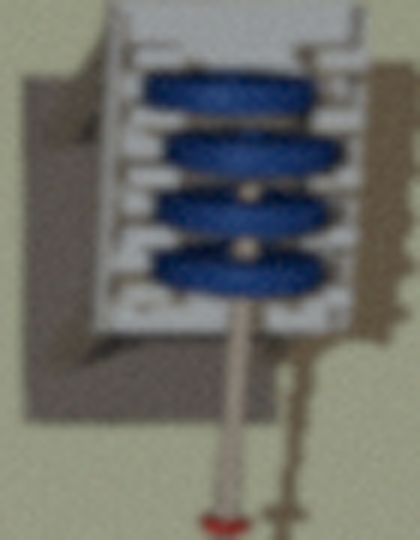

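```bash
python3 -m pendant '[[0,0,0,0,0,0.003,1],[0,0,0,0,0,0.005,1],[0,0,0,0,0,0.007,1],[0,0,0,0,0,0.009,1],[0,0,0,0,0,0.011,1],[0,0,0,0,0,0.013,1]]'; python3 -m pendant '[[0,0,0,0,0,0.002,1],[0,0,0,0,0,0.004,1],[0,0,0,0,0,0.006,1],[0,0,0,0,0,0.007,1],[0,0,0,0,0,0.007,1]]'; python3 -c "
from h import *
rel(*ins(20,-226.4,0.5))"
python3 - <<'E'
from h import *
for n in("top",):
  im=r.camera(n)[:,:,::-1]; cv2.imwrite(f"pics/{n}9.png",im)
im=cv2.imread("pics/top9.png");cv2.imwrite("pics/top9z.png",cv2.resize(im[135:225,390:460],None,fx=6,fy=6,interpolation=cv2.INTER_CUBIC))
E
```

```text
time: 9.85
ee_pos: [527.4, -226.9, 90.7]
tool_rot: [-0.001, 0.574, 0.002, 0.819]
force: [-0.1, -0.2, -0.7]
gripper_width: 16.5
time: 10.35
ee_pos: [533.9, -226.9, 93.1]
tool_rot: [-0.001, 0.574, 0.002, 0.819]
force: [0.3, -0.2, 0.1]
gripper_width: 16.6
t 10.35 rel [-0.03 -0.   -0.06] [-0.0001 -0.0003  0.0007] F [ 0.26 -0.18  0.05] w 16.6
```

View pics/top9z.png

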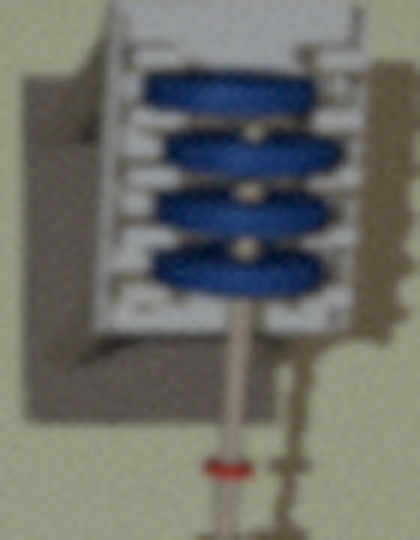

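```bash
python3 -m pendant '[[0,0,0,0,0.001,0,1],[0,0,0,0,0.002,0,1],[0,0,0,0,0.003,0,1],[0,0,0,0,0.004,0,1],[0,0,0,0,0.005,0,1],[0,0,0,0,0.006,0,1],[0,0,0,0,0.007,0,1],[0,0,0,0,0.008,0,1],[0,0,0,0,0.0088,0,1],[0,0,0,0,0.0088,0,1],[0,0,0,0,0.0088,0,1]]';  python3 -c "
from h import *
rel(*ins(20,-217.8,0.5))"
python3 - <<'E'
from h import *
for n in("top",):
  im=r.camera(n)[:,:,::-1]; cv2.imwrite(f"pics/{n}10.png",im)
im=cv2.imread("pics/top10.png");cv2.imwrite("pics/top10z.png",cv2.resize(im[135:225,390:460],None,fx=6,fy=6,interpolation=cv2.INTER_CUBIC))
E
```

```text
time: 11.5
ee_pos: [533.7, -218.1, 93.0]
tool_rot: [-0.001, 0.574, 0.002, 0.819]
force: [0.6, 0.4, -0.3]
gripper_width: 16.5
t 11.5 rel [-0.03 -0.01 -0.06] [-0.0001 -0.0005  0.0009] F [ 0.62  0.39 -0.28] w 16.5
```

View pics/top10z.png

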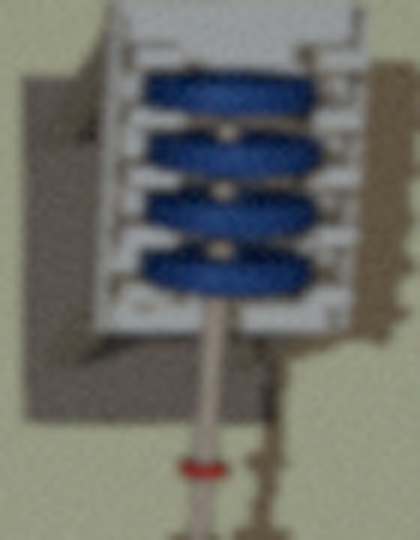

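```bash
python3 -m pendant '[[0,0,0,0,0,0.003,1],[0,0,0,0,0,0.005,1],[0,0,0,0,0,0.007,1],[0,0,0,0,0,0.009,1],[0,0,0,0,0,0.011,1],[0,0,0,0,0,0.013,1],[0,0,0,0,0,0.015,1],[0,0,0,0,0,0.017,1],[0,0,0,0,0,0.019,1],[0,0,0,0,0,0.019,1]]';  python3 -c "
from h import *
rel(*ins(39,-217.8,0.5))"
python3 - <<'E'
from h import *
for n in("top",):
  im=r.camera(n)[:,:,::-1]; cv2.imwrite(f"pics/{n}11.png",im)
im=cv2.imread("pics/top11.png");cv2.imwrite("pics/top11z.png",cv2.resize(im[135:225,390:460],None,fx=6,fy=6,interpolation=cv2.INTER_CUBIC))
E
```

```text
time: 12.55
ee_pos: [551.8, -218.0, 99.7]
tool_rot: [-0.001, 0.573, 0.002, 0.819]
force: [-0.5, 0.3, 0.7]
gripper_width: 16.8
t 12.55 rel [-0.02  0.01 -0.06] [-0.     -0.0006  0.0005] F [-0.54  0.34  0.66] w 16.8
```

View pics/top11z.png

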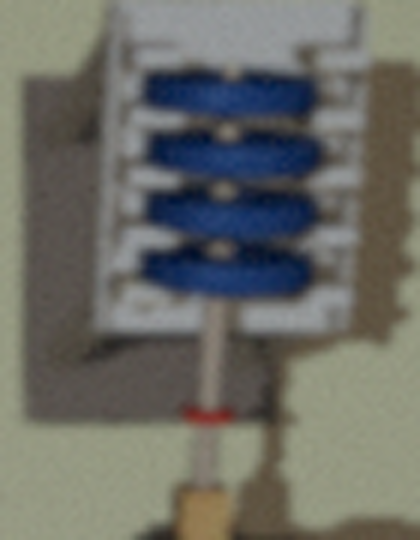

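```bash
python3 -m pendant '[[0,0,0,0,0,0.003,1],[0,0,0,0,0,0.006,1],[0,0,0,0,0,0.009,1],[0,0,0,0,0,0.012,1],[0,0,0,0,0,0.015,1],[0,0,0,0,0,0.018,1],[0,0,0,0,0,0.020,1]]'; python3 -m pendant '[[0,0,0,0,0,0.003,1],[0,0,0,0,0,0.006,1],[0,0,0,0,0,0.009,1],[0,0,0,0,0,0.012,1],[0,0,0,0,0,0.014,1],[0,0,0,0,0,0.015,1],[0,0,0,0,0,0.015,1]]';   python3 -c "
from h import *
rel(*ins(74,-217.8,0.5))"
python3 - <<'E'
from h import *
for n in("top","side"):
  im=r.camera(n)[:,:,::-1]; cv2.imwrite(f"pics/{n}12.png",im)
im=cv2.imread("pics/top12.png");cv2.imwrite("pics/top12z.png",cv2.resize(im[115:225,390:460],None,fx=5,fy=5,interpolation=cv2.INTER_CUBIC))
im=cv2.imread("pics/side12.png");cv2.imwrite("pics/side12z.png",cv2.resize(im[130:230,295:395],None,fx=6,fy=6,interpolation=cv2.INTER_CUBIC))
E
```

```text
time: 13.3
ee_pos: [570.7, -217.9, 106.5]
tool_rot: [-0.001, 0.574, 0.002, 0.819]
force: [0.1, -1.0, -1.0]
gripper_width: 16.5
time: 14.0
ee_pos: [584.6, -217.9, 111.6]
tool_rot: [-0.001, 0.574, 0.002, 0.819]
force: [0.3, -0.3, -0.8]
gripper_width: 16.5
t 14.0 rel [-0.03  0.   -0.06] [-0.0001 -0.0008  0.0007] F [ 0.34 -0.32 -0.8 ] w 16.5
```

View pics/top12z.png

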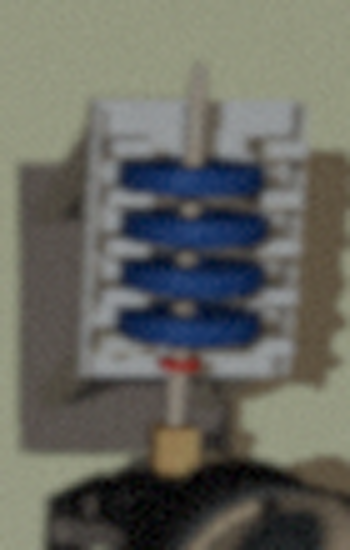

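View pics/side12z.png

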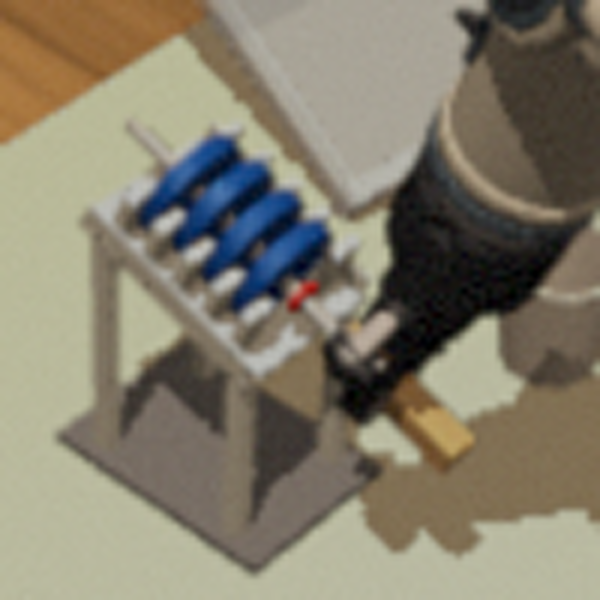

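```bash
python3 -m pendant '[[0,0,0,0,0,0,1],[0,0,0,-0.002,0,0,1],[0,0,0,-0.004,0,0,1],[0,0,0,-0.006,0,0,1],[0,0,0,-0.009,0,0,1],[0,0,0,-0.012,0,0,1],[0,0,0,-0.015,0,0,1],[0,0,0,-0.018,0,0,1],[0,0,0,-0.021,0,0,1],[0,0,0,-0.024,0,0,1]]' 110;   python3 -c "
from h import *
rel(*ins(74,-217.8,24.5))"
python3 - <<'E'
from h import *
for n in("side",):
  im=r.camera(n)[:,:,::-1]; cv2.imwrite(f"pics/{n}13.png",im)
im=cv2.imread("pics/side13.png");cv2.imwrite("pics/side13z.png",cv2.resize(im[130:230,295:395],None,fx=6,fy=6,interpolation=cv2.INTER_CUBIC))
E
```

```text
time: 15.1
ee_pos: [576.2, -217.9, 134.4]
tool_rot: [-0.001, 0.574, 0.002, 0.819]
force: [0.3, -0.0, -1.2]
gripper_width: 16.4
t 15.1 rel [-0.03  0.   -0.06] [ 0.0002 -0.0007  0.0008] F [ 0.33 -0.03 -1.19] w 16.4
```

View pics/side13z.png

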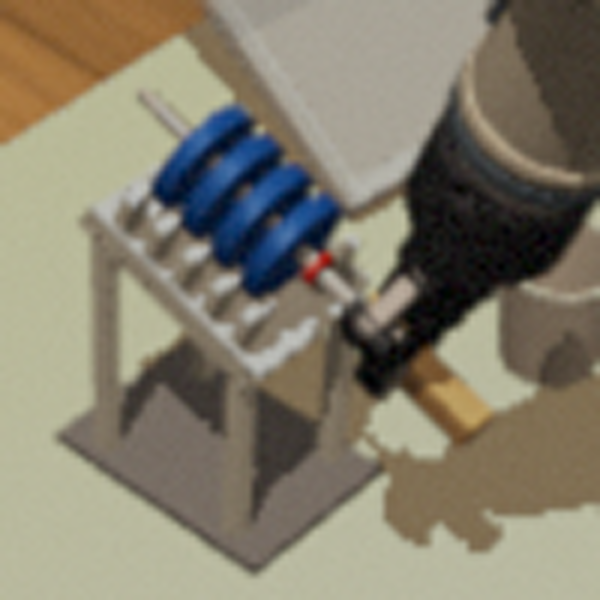

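```bash
python3 -m pendant '[[0,0,0,-0.004,0,0,1],[0,0,0,-0.008,0,0,1],[0,0,0,-0.012,0,0,1],[0,0,0,-0.017,0,0,1],[0,0,0,-0.023,0,0,1],[0,0,0,-0.030,0,0,1],[0,0,0,-0.038,0,0,1],[0,0,0,-0.046,0,0,1],[0,0,0,-0.054,0,0,1],[0,0,0,-0.060,0,0,1],[0,0,0,-0.060,0,0,1],[0,0,0,-0.060,0,0,1]]' ;   python3 -c "
from h import *
rel(*ins(74,-217.8,84.5))"
python3 - <<'E'
from h import *
for n in("top","side",):
  im=r.camera(n)[:,:,::-1]; cv2.imwrite(f"pics/{n}14.png",im)
s=r.read_state();p=s['ee_pos'];R=Ro.from_quat(s['tool_rot']).as_matrix()
for x in(66,187):
  X=p+R@[-19.5,0,x-10]; print(x,X.round(1),proj("top",X).round(1),proj("side",X).round(1))
im=cv2.imread("pics/side14.png");cv2.imwrite("pics/side14z.png",cv2.resize(im[110:230,285:405],None,fx=5,fy=5,interpolation=cv2.INTER_CUBIC))
im=cv2.imread("pics/top14.png");cv2.imwrite("pics/top14z.png",cv2.resize(im[95:225,380:480],None,fx=4,fy=4,interpolation=cv2.INTER_CUBIC))
E
```

```text
time: 16.35
ee_pos: [555.7, -218.2, 190.5]
tool_rot: [-0.001, 0.574, 0.002, 0.819]
force: [0.5, 0.5, -1.8]
gripper_width: 16.1
t 16.35 rel [-0.04  0.   -0.06] [-0.     -0.0006  0.0008] F [ 0.49  0.45 -1.83] w 16.1
66 [ 601.6 -217.9  227.3] [434.7 194.6] [354.7 160.9]
187 [ 715.3 -217.4  268.6] [439.9 129.4] [323.8 129.9]
```

View pics/side14z.png

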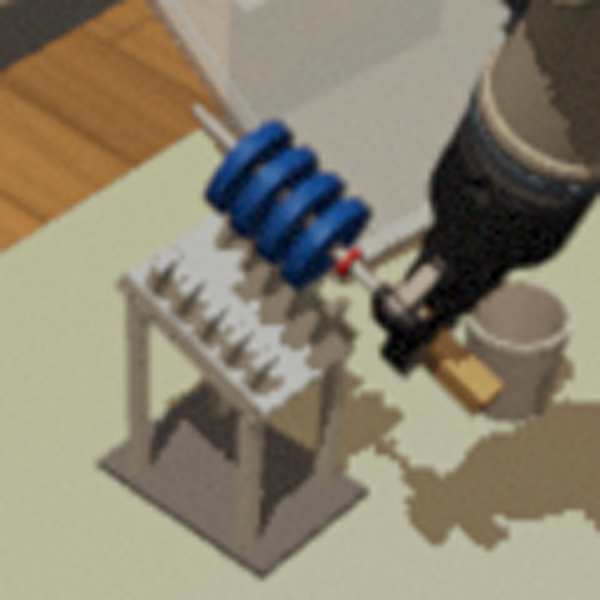

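View pics/top14z.png

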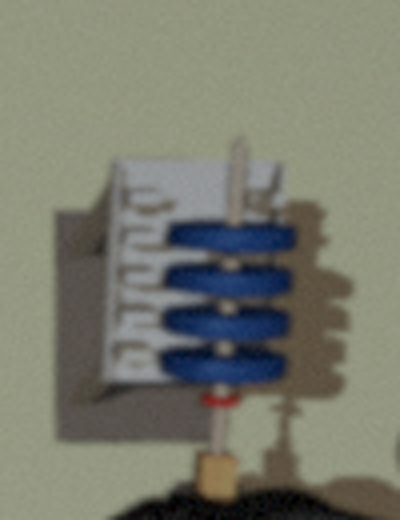

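```bash
python3 -m pendant '[[0,0,0,0,0.003,0,1],[0,0,0,0,0.009,0,1],[0,0,0,0,0.018,0,1],[0,0,0,0,0.03,0,1],[0,0,0,0,0.045,0,1],[0,0,0,0,0.062,0,1],[0,0,0,0,0.080,0,1],[0,0,0,0,0.1,0,1],[0,0,0,0,0.12,0,1],[0,0,0,0,0.14,0,1],[0,0,0,0,0.16,0,1],[0,0,0,0,0.18,0,1]]'; python3 -m pendant '[[0,0,0,0,0.02,0,1],[0,0,0,0,0.04,0,1],[0,0,0,0,0.06,0,1],[0,0,0,0,0.08,0,1],[0,0,0,0,0.1,0,1],[0,0,0,0,0.12,0,1],[0,0,0,0,0.14,0,1],[0,0,0,0,0.16,0,1],[0,0,0,0,0.18,0,1],[0,0,0,0,0.198,0,1],[0,0,0,0,0.213,0,1],[0,0,0,0,0.224,0,1]]'; python3 -m pendant '[[0,0,0,0,0.006,0,1],[0,0,0,0,0.01,0,1],[0,0,0,0,0.01,0,1]]'
python3 - <<'E'
from h import *
rel((566.5,197.5,190),tgt(0,3))
for n in("top","side",):
  im=r.camera(n)[:,:,::-1]; cv2.imwrite(f"pics/{n}15.png",im)
E
```

```text
time: 17.65
ee_pos: [554.5, -36.1, 190.9]
tool_rot: [-0.001, 0.573, 0.003, 0.819]
force: [-0.4, 0.1, -1.0]
gripper_width: 16.1
time: 18.85
ee_pos: [552.9, 188.0, 191.1]
tool_rot: [-0.001, 0.574, 0.003, 0.819]
force: [0.3, 0.8, -1.4]
gripper_width: 16.2
time: 19.15
ee_pos: [553.5, 196.1, 191.0]
tool_rot: [-0.001, 0.574, 0.003, 0.819]
force: [-0.8, -0.3, -1.9]
gripper_width: 16.5
t 19.15 rel [ 0.29 16.99 -0.13] [0.0054 0.0013 0.0119] F [-0.79 -0.32 -1.86] w 16.5
```

View pics/top15.png

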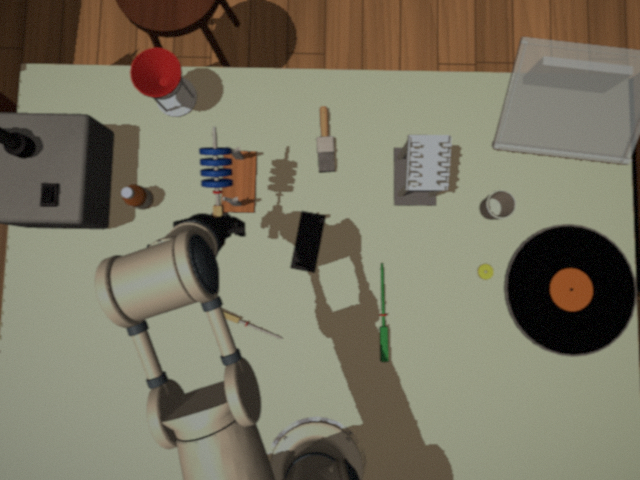

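View pics/side15.png

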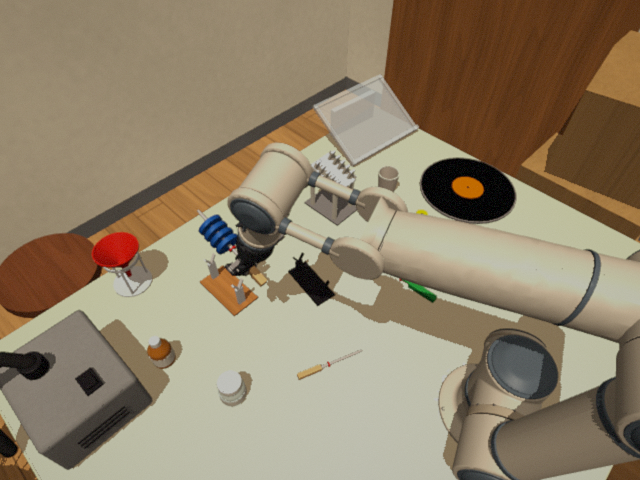

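```bash
python3 -m pendant '[[0,2,0,0.001,0,0.001,1],[0,4,0,0.001,0,0.003,1],[0,6.5,0,0.002,0.001,0.005,1],[0,9,0,0.003,0.001,0.007,1],[0.2,11.5,0,0.004,0.001,0.009,1],[0.3,14,0,0.005,0.001,0.011,1],[0.3,16,0,0.0054,0.0013,0.012,1],[0.3,17,0,0.0054,0.0013,0.012,1],[0.3,17,0,0.0054,0.0013,0.012,1],[0.3,17,0,0.0054,0.0013,0.012,1]]'
python3 - <<'E'
from h import *
rel((566.5,197.5,110),tgt(0,1))
for n in("top","side",):
  im=r.camera(n)[:,:,::-1]; cv2.imwrite(f"pics/{n}16.png",im)
im=cv2.imread("pics/side16.png");cv2.imwrite("pics/side16z.png",cv2.resize(im[190:320,170:300],None,fx=4,fy=4,interpolation=cv2.INTER_CUBIC))
im=cv2.imread("pics/top16.png");cv2.imwrite("pics/top16z.png",cv2.resize(im[110:240,180:280],None,fx=4,fy=4,interpolation=cv2.INTER_CUBIC))
s=r.read_state();p=s['ee_pos'];R=Ro.from_quat(s['tool_rot']).as_matrix()
for x in(66,187):
  X=p+R@[-19.5,0,x-10]; print(x,X.round(1),proj("top",X).round(1),proj("side",X).round(1))
E
```

```text
time: 20.25
ee_pos: [566.8, 197.0, 190.0]
tool_rot: [0.001, 0.688, 0.001, 0.726]
force: [0.8, 0.1, -0.9]
gripper_width: 16.5
t 20.25 rel [-0.03  2.03 -0.13] [ 0.0799  0.0003 -0.0045] F [ 0.79  0.14 -0.86] w 16.5
66 [621.4 197.1 212.6] [218.8 181.5] [226.9 246.6]
187 [742.3 197.1 219. ] [220.5 119.6] [194.6 217.5]
```

View pics/top16z.png

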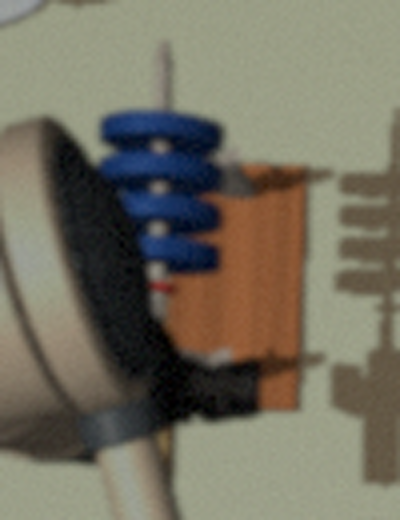

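View pics/side16z.png

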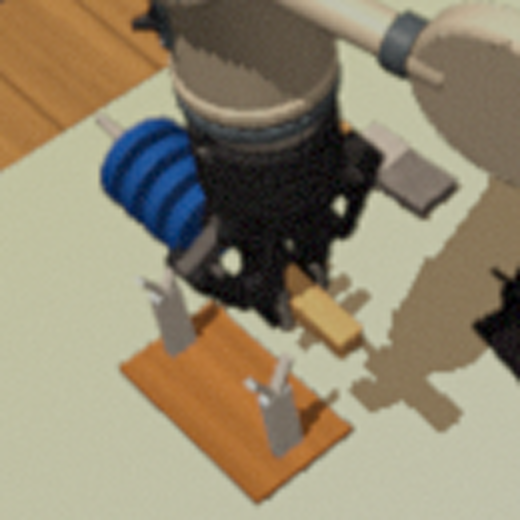

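```bash
python3 - <<'E'
from h import *
np.set_printoptions(precision=1,suppress=True)
def z7(X,Y):return ((X+.5)/7-.5+210,(Y+.5)/7-.5+140)
for q in((95,408),(183,412),(120,57),(190,62)): print(onz("top",z7(*q),95))
# side horn tips (8x pic b, origin 195,250)
def z8(X,Y):return ((X+.5)/8-.5+195,(Y+.5)/8-.5+250)
for q in((298,285),(372,235),(78,78),(148,33)): print("side",onz("side",z8(*q),95))
im=cv2.imread("pics/top0.png");cv2.imwrite("pics/n0.png",cv2.resize(im[143:213,215:265],None,fx=11,fy=11,interpolation=cv2.INTER_CUBIC)[:600])
E
```

```text
[608.5 214.   95. ]
[607.8 186.3  95. ]
[720.8 210.4  95. ]
[719.7 188.2  95. ]
side [606.6 216.9  95. ]
side [605.  189.3  95. ]
side [719.3 215.3  95. ]
side [718.2 188.6  95. ]
```

View pics/n0.png

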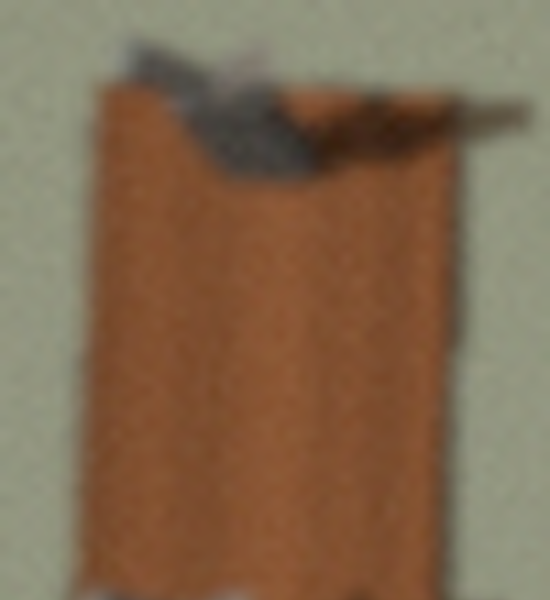

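```bash
python3 -c "
from h import *
rel((566.9,198.5,85),tgt(0,0))"
python3 -m pendant '[[0,0.5,0,0.008,0.0005,0,1],[0,1,0,0.018,0.001,0,1],[0,1.5,0,0.028,0.0014,-0.001,1],[0,2,0,0.04,0.0014,-0.002,1],[0,2.5,0,0.052,0.0014,-0.003,1],[0,3,0,0.064,0.0014,-0.004,1],[0,3,0,0.076,0.0014,-0.005,1],[0,3,0,0.086,0.0014,-0.005,1],[0,3,0,0.094,0.0014,-0.005,1],[0,3,0,0.1,0.0014,-0.006,1],[0,3,0,0.1,0.0014,-0.006,1],[0,3,0,0.1,0.0014,-0.006,1]]'
python3 - <<'E'
from h import *
rel((566.9,198.5,60.5),tgt(0,0))
for n in("top","side",):
  im=r.camera(n)[:,:,::-1]; cv2.imwrite(f"pics/{n}17.png",im)
im=cv2.imread("pics/side17.png");cv2.imwrite("pics/side17z.png",cv2.resize(im[220:320,180:290],None,fx=6,fy=6,interpolation=cv2.INTER_CUBIC))
im=cv2.imread("pics/top17.png");cv2.imwrite("pics/top17z.png",cv2.resize(im[125:235,200:270],None,fx=5,fy=5,interpolation=cv2.INTER_CUBIC))
E
```

```text
t 20.35 rel [-0.    3.04 -0.13] [ 0.1051  0.0011 -0.0052] F [-0.32  0.38 -2.13] w 16.1
time: 21.55
ee_pos: [566.1, 198.9, 90.2]
tool_rot: [0.001, 0.707, 0.001, 0.707]
force: [0.1, 0.3, -1.8]
gripper_width: 16.2
t 21.55 rel [-0.    0.03 -0.14] [ 0.0297 -0.0005  0.0008] F [ 0.14  0.27 -1.81] w 16.2
```

View pics/top17z.png

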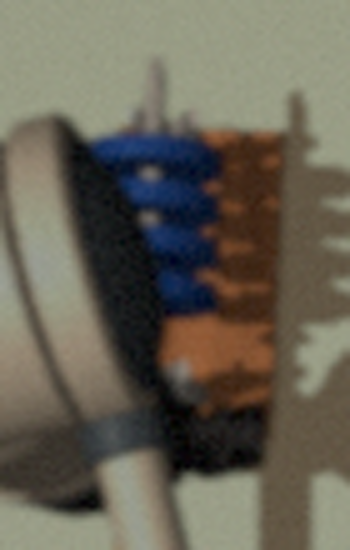

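View pics/side17z.png

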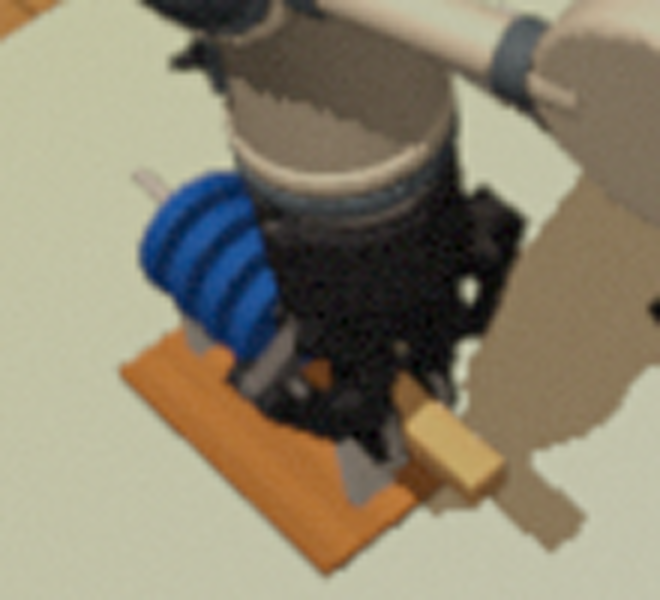

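```bash
python3 -m pendant '[[0,0,0,0.004,-0.0005,0.001,1],[0,0,0,0.009,-0.0005,0.001,1],[0,0,0,0.014,-0.0005,0.001,1],[0,0,0,0.018,-0.0005,0.001,1],[0,0,0,0.021,-0.0005,0.001,1],[0,0,0,0.024,-0.0005,0.001,1],[0,0,0,0.026,-0.0005,0.001,1],[0,0,0,0.026,-0.0005,0.001,1]]'
python3 -c "
from h import *
rel((566.9,198.5,60.5),tgt(0,0));print(r.read_state()['wrist_torque'])"
```

```text
time: 22.45
ee_pos: [566.8, 198.4, 63.5]
tool_rot: [0.001, 0.707, 0.001, 0.707]
force: [-0.1, -0.4, -1.6]
gripper_width: 15.8
t 22.45 rel [-0.   -0.03 -0.12] [0.003  0.0001 0.0001] F [-0.14 -0.37 -1.55] w 15.8
[-0.03777291  0.15440298  0.0542367 ]
```

```bash
python3 -m pendant '[[0,0,0,0.001,0,0,1],[0,0,0,0.002,0,0,1],[0,0,0,0.003,0,0,1],[0,0,0,0.003,0,0,1]]'
python3 - <<'E'
from h import *
rel((566.9,198.5,60.5),tgt(0,0));print(r.read_state()['wrist_torque'])
for n in("top","side",):
  im=r.camera(n)[:,:,::-1]; cv2.imwrite(f"pics/{n}18.png",im)
im=cv2.imread("pics/side18.png");cv2.imwrite("pics/side18z.png",cv2.resize(im[220:320,180:290],None,fx=6,fy=6,interpolation=cv2.INTER_CUBIC))
im=cv2.imread("pics/top18.png");cv2.imwrite("pics/top18z.png",cv2.resize(im[125:235,200:270],None,fx=5,fy=5,interpolation=cv2.INTER_CUBIC))
E
```

```text
time: 22.85
ee_pos: [567.4, 199.0, 61.6]
tool_rot: [0.001, 0.707, 0.001, 0.708]
force: [0.3, 2.4, 1.5]
gripper_width: 16.3
t 22.85 rel [ 0.02  0.08 -0.19] [ 0.0011 -0.0005 -0.0005] F [0.34 2.43 1.48] w 16.3
[ 0.34432385 -0.02115551  0.08857476]
```

View pics/top18z.png

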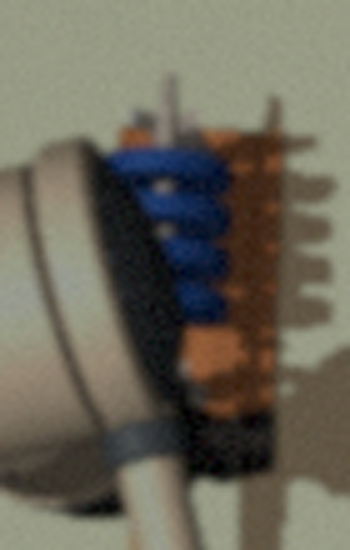

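View pics/side18z.png

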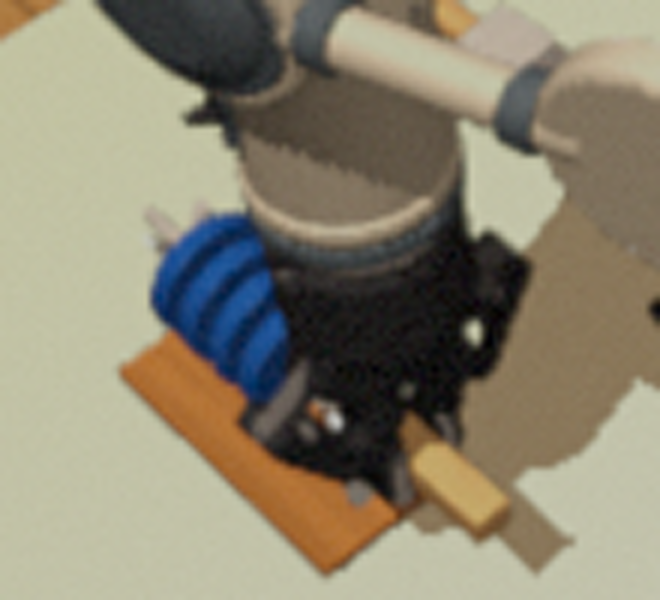

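```bash
python3 -m pendant '[[0,0,0,0,0.0005,0,1],[0,0,0,0,0.001,0,1],[0,0,0,0.0005,0.0012,0,1],[0,0,0,0.0005,0.0012,0,1]]'
python3 - <<'E'
from h import *
rel((566.9,198.5,60.5),tgt(0,0));print(r.read_state()['wrist_torque'])
E
```

```text
time: 23.35
ee_pos: [567.4, 199.5, 60.7]
tool_rot: [0.001, 0.707, 0.001, 0.707]
force: [0.6, 0.9, 2.5]
gripper_width: 16.5
t 23.35 rel [-0.02  0.05 -0.12] [ 0.0002 -0.001  -0.0005] F [0.65 0.87 2.53] w 16.5
[ 0.08202923 -0.33984485 -0.12036179]
```

```bash
python3 -m pendant '[[0,0,0,0,0,0,0.78],[0,0,0,0,0,0,0.72],[0,0,0,0,0,0,0.65],[0,0,0,0,0,0,0.55],[0,0,0,0,0,0,0.45],[0,0,0,0,0,0,0.4],[0,0,0,0,0,0,0.4]]' 30
python3 - <<'E'
from h import *
rel((566.9,198.5,60.5),tgt(0,0))
for n in("side",):
  im=r.camera(n)[:,:,::-1]; cv2.imwrite(f"pics/{n}19.png",im)
im=cv2.imread("pics/side19.png");cv2.imwrite("pics/side19z.png",cv2.resize(im[220:320,180:290],None,fx=6,fy=6,interpolation=cv2.INTER_CUBIC))
E
```

```text
time: 24.05
ee_pos: [567.0, 199.6, 60.3]
tool_rot: [0.001, 0.707, 0.001, 0.707]
force: [-0.3, 0.3, 0.5]
gripper_width: 51.2
t 24.05 rel [-0.   -0.01 -0.13] [-0.0002 -0.0011 -0.0001] F [-0.32  0.28  0.48] w 51.2
```

View pics/side19z.png

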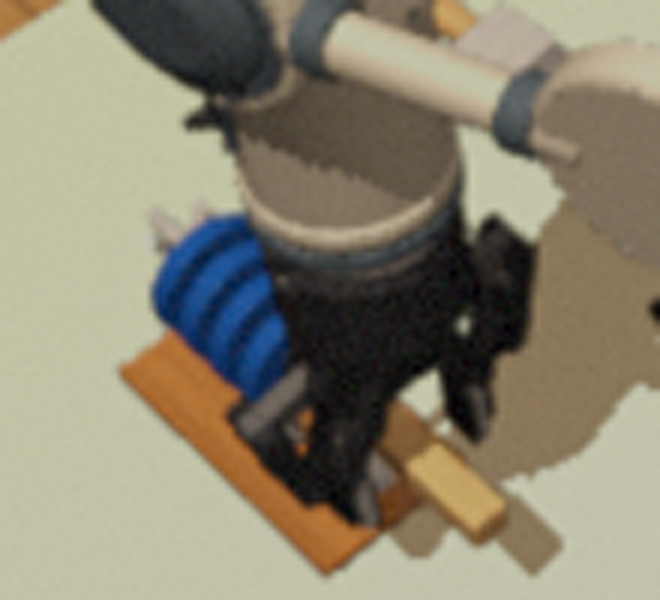

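Released; the rod stayed put. Raise straight up and back away to view.

```bash
python3 -m pendant '[[0,0,0,-0.01,0,0,0.35],[0,0,0,-0.03,0,0,0.35],[0,0,0,-0.06,0,0,0.35],[0,0,0,-0.1,0,0,0.35],[0,0,0,-0.14,0,0,0.35],[0,0,0,-0.15,0,-0.04,0.35],[0,0,0,-0.15,0,-0.08,0.35],[0,0,0,-0.15,0,-0.12,0.35],[0,0,0,-0.15,0,-0.16,0.35],[0,0,0,-0.15,0,-0.18,0.35],[0,0,0,-0.15,0,-0.18,0.35],[0,0,0,-0.15,0,-0.18,0.35]]'
python3 - <<'E'
from h import *
for n in("top","side",):
  im=r.camera(n)[:,:,::-1]; cv2.imwrite(f"pics/{n}20.png",im)
im=cv2.imread("pics/side20.png");cv2.imwrite("pics/side20z.png",cv2.resize(im[220:320,180:290],None,fx=6,fy=6,interpolation=cv2.INTER_CUBIC))
im=cv2.imread("pics/top20.png");cv2.imwrite("pics/top20z.png",cv2.resize(im[125:245,195:275],None,fx=5,fy=5,interpolation=cv2.INTER_CUBIC))
E
```

```text
time: 25.3
ee_pos: [387.2, 199.5, 211.4]
tool_rot: [0.001, 0.706, 0.001, 0.708]
force: [1.0, 0.7, 0.3]
gripper_width: 55.6
```

View pics/top20z.png

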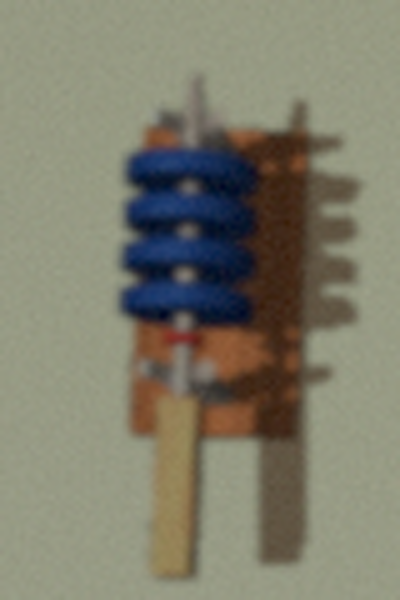

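View pics/side20z.png

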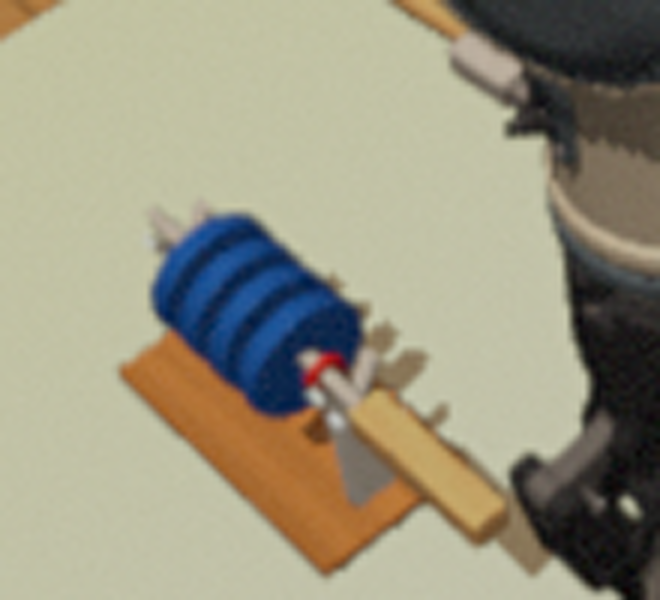

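View pics/side20.png

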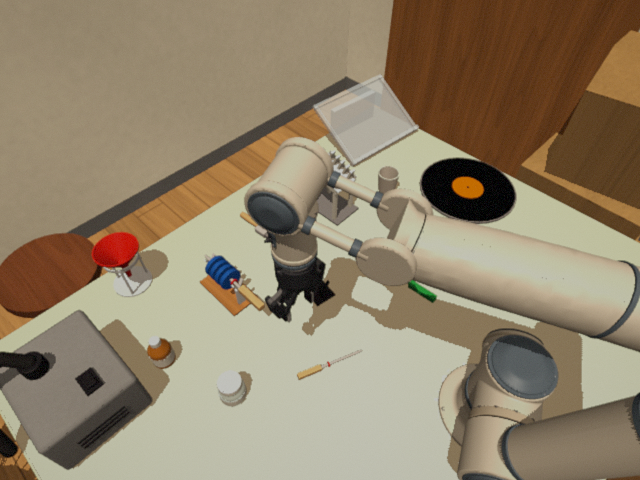

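```bash
python3 - <<'E'
from h import *
f=lambda X,Y:((X+.5)/5-.5+195,(Y+.5)/5-.5+125)
for k,q,z in(("collar66",(183,337),84),("hfront40",(178,397),89),("tip187",(197,75),80),("hend-40",(173,577),89)):print(k,onz("top",f(*q),z).round(1))
E
python3 -m pendant '[[0,0,0,0,0,0,0.35],[0,0,0,0,0,0,0.35],[0,0,0,0,0,0,0.35],[0,0,0,0,0,0,0.35],[0,0,0,0,0,0,0.35]]'
```

```text
collar66 [623.8 199.1  84. ]
hfront40 [596.1 199.2  89. ]
tip187 [743.9 198.1  80. ]
hend-40 [516.5 198.4  89. ]
time: 25.9
ee_pos: [387.1, 199.3, 210.2]
tool_rot: [0.001, 0.707, 0.001, 0.707]
force: [-0.3, -0.1, -0.4]
gripper_width: 55.9
```

```bash
python3 -c "
from cell import r
r.close_job()"
```

```text
the job is handed in; nothing more can be done
```

The loaded rod is lying in the drying stand, and I handed the job in with about 26 s of the 72 s used. I gripped the rod by its handle and ran it through the four standing spacers. I moved it sideways before spacers 3 and 4 to line up with them, then lifted all four together, laid the rod in both notches and let go. The force at the wrist stayed at about 1 N during insertion; the contact force between rod and spacer can't be read directly.

**Last checks**
- **Fit lengthways:** in the final pictures the neck is about 1 mm from the near post's centre (limit 12 mm).
- **Fit sideways:** the rod lies about 1 mm from the notch line measured from above (limit 6 mm). The side camera put the notch line about 3–4 mm further over.
- **Spacers:** all four hang between the collar and the far post.
- **Gripper:** it is well clear of the rod and touches nothing.
- **Bystanders:** nothing on the table appears to have moved in the final side picture. The brush, the yellow adapter and part of the cup were hidden behind the arm there, and I did not measure any of them.

**What disagreed**
- **Drainer position:** my first estimate of the row's middle was about 10 mm too far from the robot, because I took it from the centre of the drainer's foot. I corrected it before the rod reached any spacer.
- **Side camera:** it read about 1–1.5 pixels low against the robot's own measurements, so I aligned mainly with the top view.

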